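Stand the sample case heavy end down and set the bookend

ROBOT

A 6-joint arm with a two-finger parallel gripper is mounted at the origin on the work surface. World frame = base frame: x ahead of the robot, y to its left, z up, the work surface at z = 0. Lengths are in m, angles in rad, forces in N, time in s.
With the tool pointing down it reaches from about 0.225 to 0.725 m from the base axis. Payload 3.1 kg.
Tool frame: the origin (TCP) lies at the very end of the fingers, on their centre line; the grasp point (between the pads) lies 19 mm behind it; x points along the fingers, z is the direction in which the jaws open and shut, and the axes are right-handed (so a half turn about x gives the same grasp; the last joint's range is limited). The gripper opens to 85 mm and grips with 20 to 120 N. Pads are 22 mm wide; open, the fingers measure 114 mm over their backs; the gripper's body (76 mm by 85 mm) begins 54 mm behind the grasp point. The pads swing forward as they close: fully open they stand 13 mm farther back than shut.
Start: joints at [-1.436, 0.048, 0.099, 1.622, 0, 1.443], TCP at [0.136, -0.507, 0.231] pointing down, gripper open.
Joint ranges: [-2.91, 2.91], [-0.99, 1.94], [-1.21, 1.42], [-2.12, 2.29], [-1.49, 1.47], [-3.14, 3.14]. Speed limits (rad/s): [2.79, 2.79, 3.14, 3.14, 3.14, 3.14].

INTERFACE

Orientations are given as a rotation vector (axis times angle).
In Python, from station import readout, eyes, ticket gives the robot as it stands. The module is installed in compiled form; this text tells all that it offers.
- The arm moves only by the tool apply_moves, never from a script. Its argument "targets" is one flat list of numbers, 7 for each row, row after row: the finger opening in cm, from 0 to 8.54, then the shift along the tool's x, y, z in cm, then the turn, a rotation vector about the tool's x, y, z in degrees. A call has 1 to 20 rows; each row is the pose to reach, as a shift and turn from the pose measured when the call began, along the tool's axes at that moment; what a row does not reach only later rows make up. A row lasts 1/8 s, in which the tool goes at most 62.5 mm and 10.7 degrees, less where a joint would pass 70% of its speed; a pose out of reach is approached as far as the arm can. A call with a gripper value outside its range is refused whole. The fingers move at their own pace and stop on an object; the grip force is fixed at half the most. Time passes only in rows, so rows that repeat a pose let the fingers close. It gives the time, the measured TCP pose, the force and the opening at its end, in the units of the state.
- readout.sense(): the state, without advancing time (a new reading comes with each control period).
- eyes.get_image(name): name is "scene" or "top"; returns the picture (480x640x3 uint8, red, green, blue); there is no depth.
- eyes.calibration(name): a dict with "mtx" (3x3 intrinsics, pixels), "view" (4x4, takes a point from world to camera coordinates). Camera axes: x right, y down, z forward; pixel columns grow to the right and rows downward; lengths in m; the calibration is good to about 2 mm. A picture is of the moment at which its call begins. calibration takes no time and is no camera call.
- ticket.close_job(): hands the job in, once; it reports no verdict.
The state is a dict: "time_s": time; "joints": joint angles; "joint_vel": joint speeds; "joint_efforts": joint torques, N m; "tcp_pos": TCP position; "tool_rot": TCP orientation; "contact_force": force on the tool from outside, world axes, zero at the start; "moment": the same for the moment, N m; "opening": finger opening in m.
Only numpy, scipy, OpenCV 4.12 (cv2) and the standard library are available. Lean on these libraries where they do the work, as an engineer would, in place of code of your own. Each camera call takes 0.05 s, during which the arm holds its last target.

TASK

Lift the sample case that lies on the concrete slab by its handle to see which end dips, then stand it upright, heavy end down, in the wooden stand between the fixed end plate and the sliding bookend, and let go. After that, nudge the stiff bookend towards the case until its pointers line up with the dark mark lines, without pushing it past them. Leave the other case on the oak board and the other things on the table alone.

Things in the scene. Friction and masses are not known exactly. Their poses are not given: they have to be found in the camera images.
- case_a_mid (a point): Centre of sample case A, a closed grey box 160 x 56 x 44 mm, about 0.4 kg, lying flat, with a swinging handle on top at mid-length. x runs along its length towards an arbitrary end (not a clue to the weight), y across its width, z towards the handle face. Either case, A or B, may be the one on the slab.
- case_b_mid (a point): Centre of sample case B, a closed grey box 160 x 56 x 44 mm, about 0.4 kg, lying flat, with a swinging handle on top at mid-length. x runs along its length towards an arbitrary end (not a clue to the weight), y across its width, z towards the handle face. Either case, A or B, may be the one on the slab.
- handle_a_bar (a point): Centre of the grip bar of case A's handle: a straight black bar 48 mm long (along the case's width) and 12 x 12 mm thick, 42 mm above the case's top face when the handle is upright. The case's x is the direction across the bar.
- handle_b_bar (a point): Centre of the grip bar of case B's handle: a straight black bar 48 mm long (along the case's width) and 12 x 12 mm thick, 42 mm above the case's top face when the handle is upright. The case's x is the direction across the bar.
- handle_a: Handle of case A; origin on its hinge, 6 mm above the middle of the case's top face, 36 mm below the bar; z towards the bar, y along the hinge (case width). It swings up to 20 degrees either way along the case's length with little friction, then meets a stop.
- handle_b: Handle of case B; origin on its hinge, 6 mm above the middle of the case's top face, 36 mm below the bar; z towards the bar, y along the hinge (case width). It swings up to 20 degrees either way along the case's length with little friction, then meets a stop.
- case_a: Case A again: origin at the centre of its underside, same axes. Both ends look alike, but chips packed inside one end put the centre of mass about 30 mm from the middle. Lifted by the handle, the case swings on it and the heavy end dips about 20 degrees.
- case_b: Case B again: origin at the centre of its underside, same axes. Both ends look alike, but chips packed inside one end put the centre of mass about 30 mm from the middle. Lifted by the handle, the case swings on it and the heavy end dips about 20 degrees.
- slab_top (a point): Centre of the top of the grey concrete slab, 130 x 240 x 6 mm (x, y, z), fixed to the table; the case to be stood lies on it, lengthwise along the slab's y, near its centre.
- oak_top (a point): Centre of the top of the oak board, 110 x 240 x 6 mm, fixed; the other case lies on it and stays there.
- seat (a point): Centre of the place for the case, on the top of the stand's wooden base (fixed, 110 x 265 x 10 mm, long along y, z up). The fixed end plate, 90 mm wide, 12 mm thick, 45 mm above the base, has its inner face 31 mm from here towards -y. With the bookend at the mark its inner face is 31 mm from here towards +y (a gap of 62 mm); at first the gap is 100 to 130 mm. Either yaw of the case fits.
- mark (a point): Middle between the two dark mark lines on the two long edges of the stand's base (top face), same axes as the seat, 36 mm from the seat towards +y. Each line is 24 mm long and 4 mm wide, across the base.
- pointer (a point): Middle between the bookend's two small dark pointers, at the foot and mid-thickness of its plate. The bookend: upright aluminium plate 78 mm wide, 10 mm thick, 45 mm high, with a flat foot reaching away from the case that ends in an upright dark push block 56 mm wide.
- push_face (a point): Centre of the outer face of the push block (looking away from the case, to the stand's +y), 90 mm from the pointer towards +y, 18 mm above the base's top; the face is 56 mm wide and reaches 32 mm above the base. Pushing here towards -y moves the bookend.
- bookend (a joint): Slide of the bookend in m: grows as it moves towards the case and end plate (stand's -y); the pointers are on the mark lines at 0.070; starts between 0 and 0.030. Stiff: takes about 6 N to move, stays where it is left, does not spring back.
- stone: Bystander: loose marble block 60 x 50 x 65 mm high, origin under its centre.
- candle: Bystander: white pillar candle, diameter 64 mm, 120 mm high, origin under its centre.
- mug: Bystander: blue mug, diameter 80 mm, 90 mm high, origin under its centre.
- disc: Bystander: brass disc, diameter 72 mm, 8 mm thick, lying flat, origin under its centre.
Mind the look-alikes: they are no part of the job. Leave any green or turquoise look-alike of the case_a alone.

How it is judged:
By the outcome, as a careful person would: the job done as asked, in the order asked, and still so for the second after the job is handed in, with the robot touching nothing.
It also fails if it takes over 72 s, if anything falls off the work surface, if the arm or the gripper's body presses on something with over 40 N, if the wrist force passes 120 N, or if a joint passes its speed limit or range.

## Working session

There is one attempt and no reset: what is moved stays moved. The work goes in short steps, Python scripts to look and compute and a tool call to move; the robot and the scene stay as the last step left them, time stands still between calls to the robot, and variables do not carry over. Pictures are saved under pics/ and viewed, and the job is handed in when it is done.

Besides the shell and the picture viewer there is one more tool, called by a JSON object that holds its "name" and its "arguments", one argument or row to a line. apply_moves: Moves the arm, as the interface text tells. Its arguments: {"type":"object","properties":{"targets":{"type":"array","items":{"type":"number"}}},"required":["targets"]}

```bash
mkdir -p pics; python3 - <<'E'
from station import readout, eyes
import cv2
s=readout.sense(); print(s)
for n in("scene","top"):
    cv2.imwrite(f"pics/{n}0.png",eyes.get_image(n)[:,:,::-1]); c=eyes.calibration(n); print(n,c)
E
```

```text
{'time_s': 0.0, 'joints': array([-1.43578391e+00,  4.87387033e-02,  9.75668597e-02,  1.62196609e+00,
       -1.04183216e-05,  1.44299744e+00]), 'joint_vel': array([ 0.0002024 , -0.00235006,  0.00044647,  0.00050053,  0.00340541,
       -0.00067301]), 'joint_efforts': array([-4.39534642e-05, -3.38779485e+01,  3.20016146e+01,  2.01923418e-02,
       -7.43180681e-05,  4.67763162e-08]), 'tcp_pos': array([ 0.13629585, -0.5063705 ,  0.23010787]), 'tool_rot': array([ 1.01506331,  1.32384847, -1.01232663]), 'contact_force': array([ 0.29423682,  0.48087648, -0.08532018]), 'moment': array([ 0.00134552, -0.00277822, -0.02546962]), 'opening': 0.08537362619842642}
scene {'mtx': array([[510.84712468,   0.        , 313.50344287],
       [  0.        , 510.84712468, 244.16907536],
       [  0.        ,   0.        ,   1.        ]]), 'view': array([[ 0.86872894,  0.49528156, -0.0024927 , -0.45926012],
       [ 0.40084424, -0.70602327, -0.58382791, -0.11797204],
       [-0.2909191 ,  0.50618902, -0.81187361,  1.31973231],
       [ 0.        ,  0.        ,  0.        ,  1.        ]])}
top {'mtx': array([[619.23028247,   0.        , 322.73716135],
       [  0.        , 619.23028247, 239.88971261],
       [  0.        ,   0.        ,   1.        ]]), 'view': array([[-0.00523713, -0.99995485,  0.00792867,  0.02940672],
       [-0.99598184,  0.00450713, -0.08944189,  0.47893874],
       [ 0.08940211, -0.00836523, -0.99596048,  1.34166179],
       [ 0.        ,  0.        ,  0.        ,  1.        ]])}
```

View pics/scene0.png

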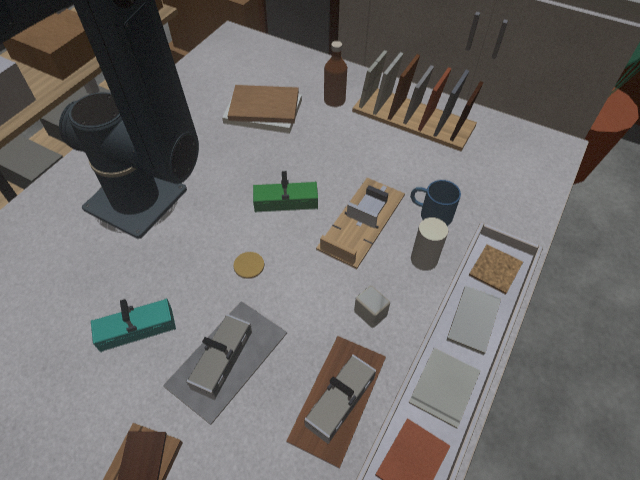

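View pics/top0.png

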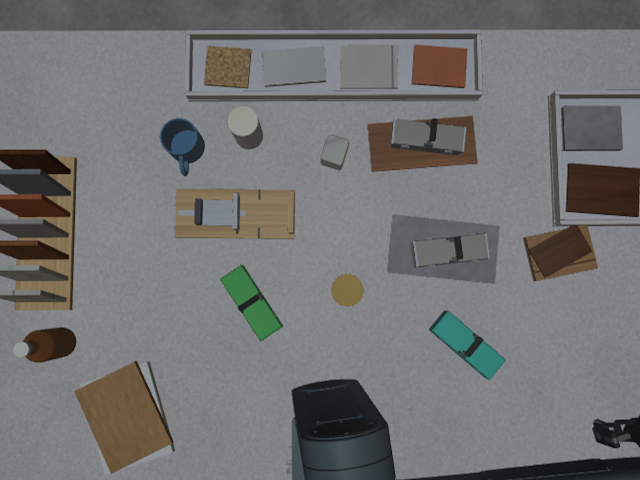

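Four things could be taken for the case (pixels in the top view):
- grey case on the grey slab, (452,249)
- grey case on the oak board, (430,135)
- green look-alike, (250,302)
- turquoise look-alike, (467,344)

By the description I want the one on the slab, so I'll check that in close crops, with the stand too.

```bash
cat > h.py <<'E'
import numpy as np, cv2
from station import readout, eyes
from scipy.spatial.transform import Rotation as R
def ray(n,u,v,z):
    c=eyes.calibration(n);K=c['mtx'];V=c['view']
    d=V[:3,:3].T@np.linalg.solve(K,[u,v,1]);o=-V[:3,:3].T@V[:3,3]
    return o+d*(z-o[2])/d[2]
def proj(n,p):
    c=eyes.calibration(n);q=c['view'][:3,:3]@np.array(p,float)+c['view'][:3,3];q=c['mtx']@q;return q[:2]/q[2]
def crop(img,x0,y0,x1,y1,k,f):
    cv2.imwrite(f,cv2.resize(img[y0:y1,x0:x1],None,fx=k,fy=k,interpolation=cv2.INTER_CUBIC))
def tri(a,b):
    # a: scene px, b: top px
    A=[];B=[]
    for n,p in(("scene",a),("top",b)):
        c=eyes.calibration(n);M=c['mtx']@c['view'][:3]
        for i in(0,1):
            r=p[i]*M[2]-M[i];A.append(r[:3]);B.append(-r[3])
    x,res,_,_=np.linalg.lstsq(np.array(A),np.array(B),rcond=None);return x
E
python3 - <<'E'
from h import *
t=cv2.imread('pics/top0.png');s=cv2.imread('pics/scene0.png')
crop(t,380,205,510,295,6,'pics/c1.png');crop(t,165,175,305,250,5,'pics/c2.png');crop(s,160,295,290,425,4,'pics/c3.png');crop(s,310,170,410,270,5,'pics/c4.png')
E
```

```text
(no output)
```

View pics/c1.png

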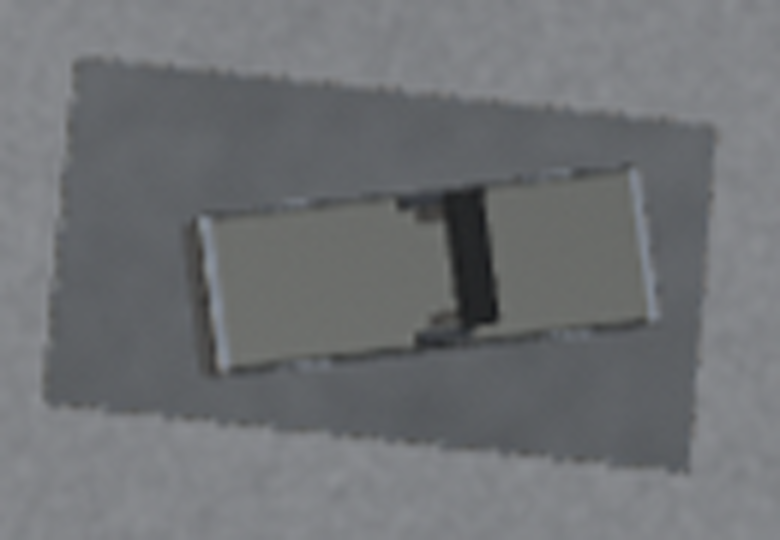

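View pics/c2.png

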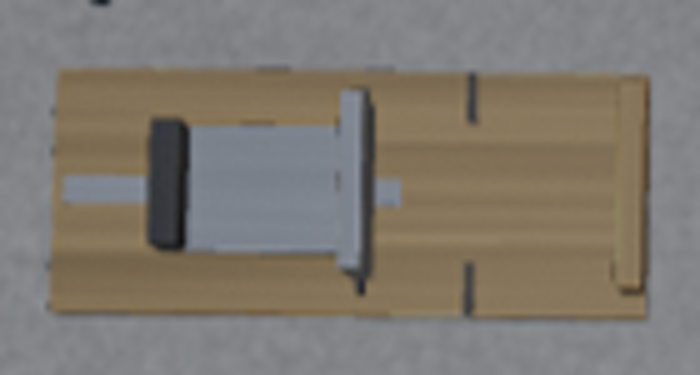

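View pics/c3.png

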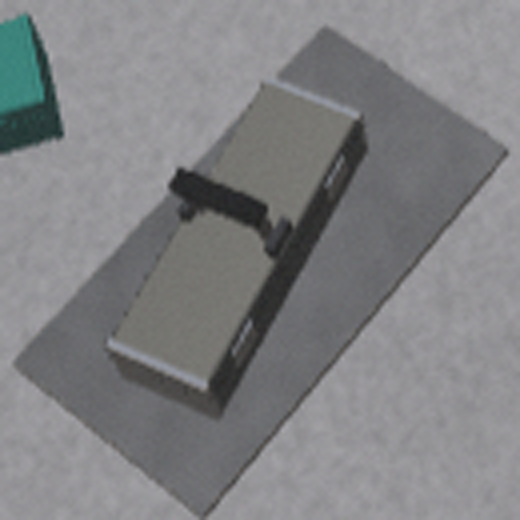

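View pics/c4.png

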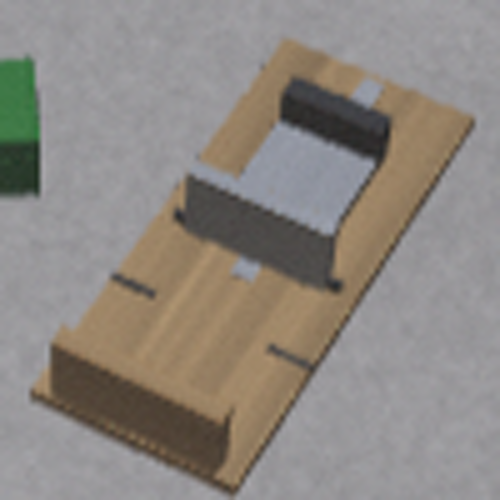

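```bash
python3 - <<'E'
from h import *
np.set_printoptions(precision=4,suppress=True)
P=lambda x,y:(380+x/6,205+y/6)
cs=[ray('top',*P(*p),.05) for p in((205,217),(630,168),(655,320),(222,372))]
for c in cs:print(c)
print('centre',np.mean(cs,0)); d=(cs[1]+cs[2]-cs[0]-cs[3])/2;print('len',np.linalg.norm(d),'yaw',np.degrees(np.arctan2(d[1],d[0])),'w',np.linalg.norm(cs[0]-cs[3]))
print('bar z.09',ray('top',*P(470,257),.09), 'ends',ray('top',*P(466,190),.096),ray('top',*P(480,322),.096))
S=lambda x,y:(160+x/4,295+y/4)
print('tri bar',tri(S(219,192),P(470,257)))
ss=[ray('scene',*S(*p),.05) for p in((268,83),(362,118),(210,387),(110,345))]
for c in ss:print('sc',c)
print(np.mean(ss,0))
Q=lambda x,y:(165+x/5,175+y/5)
b=[ray('top',*Q(*p),.01) for p in((58,72),(650,78),(647,318),(50,312))]
print('base');[print(x) for x in b];print(np.mean(b,0))
m=[ray('top',*Q(*p),.01) for p in((472,98),(468,290))];print('marks',m,np.mean(m,0))
T=lambda x,y:(310+x/5,170+y/5)
m2=[ray('scene',*T(*p),.01) for p in((133,285),(290,356))];print('marks sc',m2,np.mean(m2,0))
p2=[ray('scene',*T(*p),.012) for p in((179,216),(336,286))];print('ptr sc',p2,np.mean(p2,0))
print('ptr top',ray('top',*Q(361,287),.012))
print('block top',[ray('top',*Q(*p),.042) for p in ((152,119),(150,245))])
print('ends plate top',[ray('top',*Q(*p),.055) for p in ((617,78),(615,290),(645,80),(642,292))])
E
```

```text
[ 0.4728 -0.1699  0.05  ]
[ 0.4899 -0.3235  0.05  ]
[ 0.435  -0.3309  0.05  ]
[ 0.4171 -0.1749  0.05  ]
centre [ 0.4537 -0.2498  0.05  ]
len 0.15576220569539836 yaw -83.56269745943125 w 0.0559777280622384
bar z.09 [ 0.455  -0.2558  0.09  ] ends [ 0.4778 -0.2536  0.096 ] [ 0.4319 -0.2574  0.096 ]
tri bar [ 0.455  -0.255   0.0928]
sc [ 0.4235 -0.1794  0.05  ]
sc [ 0.4773 -0.172   0.05  ]
sc [ 0.4934 -0.3255  0.05  ]
sc [ 0.4393 -0.3326  0.05  ]
[ 0.4584 -0.2524  0.05  ]
base
[0.5947 0.3525 0.01  ]
[0.591  0.0884 0.01  ]
[0.4833 0.0898 0.01  ]
[0.4871 0.3544 0.01  ]
[0.539  0.2213 0.01  ]
marks [array([0.5822, 0.1678, 0.01  ]), array([0.4961, 0.1693, 0.01  ])] [0.5392 0.1686 0.01  ]
marks sc [array([0.4985, 0.1672, 0.01  ]), array([0.5843, 0.1665, 0.01  ])] [0.5414 0.1668 0.01  ]
ptr sc [array([0.4986, 0.2154, 0.012 ]), array([0.5857, 0.2142, 0.012 ])] [0.5421 0.2148 0.012 ]
ptr top [0.4974 0.2165 0.012 ]
block top [array([0.5683, 0.304 , 0.042 ]), array([0.5131, 0.3041, 0.042 ])]
ends plate top [array([0.5833, 0.101 , 0.055 ]), array([0.4912, 0.1019, 0.055 ]), array([0.5824, 0.0889, 0.055 ]), array([0.4903, 0.0903, 0.055 ])]
```

```bash
cat >> h.py <<'E'
np.set_printoptions(precision=4,suppress=True)
def state():
    s=readout.sense();return np.array(s['tcp_pos']),R.from_rotvec(s['tool_rot']),s
def down(jaw,tilt_dir=None,tilt=0):
    # tool x down (tilted toward tilt_dir by tilt deg), z=jaw
    x=np.array([0,0,-1.])
    if tilt: x=x*np.cos(np.radians(tilt))+np.array(tilt_dir)*np.sin(np.radians(tilt))
    z=np.array(jaw,float);z-=x*(z@x);z/=np.linalg.norm(z)
    return R.from_matrix(np.c_[x,np.cross(z,x),z])
def rel(p,Rt=None):
    p0,R0,_=state()
    if Rt is None:Rt=R0
    d=R0.inv().apply(np.array(p)-p0)*100;r=np.degrees((R0.inv()*Rt).as_rotvec())
    print('shift cm',np.round(d,2),'turn deg',np.round(r,2));return d,r
E
python3 - <<'E'
from h import *
p,Rr,s=state();print(p);print(Rr.as_matrix())
j=np.array([0.115,-0.993,0])
for k in(1,-1):
    rel([.456,-.2535,.20],down(k*j));
rel([.456,-.2535,.075],down(j))
E
```

```text
[ 0.1363 -0.5064  0.2302]
[[-0.0003  0.9657  0.2598]
 [ 0.0021  0.2598 -0.9657]
 [-1.      0.0003 -0.0021]]
shift cm [  3.07  37.44 -16.11] turn deg [ 8.45 -0.12 -0.01]
shift cm [  3.07  37.44 -16.11] turn deg [-171.55    0.01   -0.18]
shift cm [ 15.57  37.44 -16.09] turn deg [ 8.45 -0.12 -0.01]
```

{"name": "apply_moves", "arguments": {
  "targets": [8.5,0,5,-2,1,0,0,8.5,0.5,10,-4,2,0,0,8.5,1,15,-6.5,3.5,0,0,8.5,1.5,20,-8.6,5,0,0,8.5,2,25,-10.8,6,0,0,8.5,2.5,30,-13,7,0,0,8.5,3,34,-14.7,8,0,0,8.5,4,37.4,-16.1,8.4,0,0,8.5,6,37.4,-16.1,8.4,0,0,8.5,6,37.4,-16.1,8.4,0,0]
}}

```text
time_s: 1.35
tcp_pos: [0.4545, -0.2522, 0.1682]
tool_rot: [1.124, 1.269, -1.123]
contact_force: [-0.5, -0.3, -0.3]
opening: 0.0853
```

```bash
python3 - <<'E'
from h import *
j=np.array([0.115,-0.993,0])
p,_,s=state();print(p,s['time_s'],s['joints'])
rel([.456,-.2535,.075],down(j))
t=eyes.get_image('top')[:,:,::-1];crop(t,380,205,510,295,6,'pics/c5.png')
t=eyes.get_image('scene')[:,:,::-1];crop(t,140,235,300,425,4-1,'pics/c6.png')
E
```

```text
[ 0.4545 -0.2522  0.1682] 1.35 [-0.6366  0.0365 -0.0381  1.503   0.0014  2.3878]
shift cm [9.31 0.17 0.2 ] turn deg [ 0.11 -0.32  0.23]
```

View pics/c6.png

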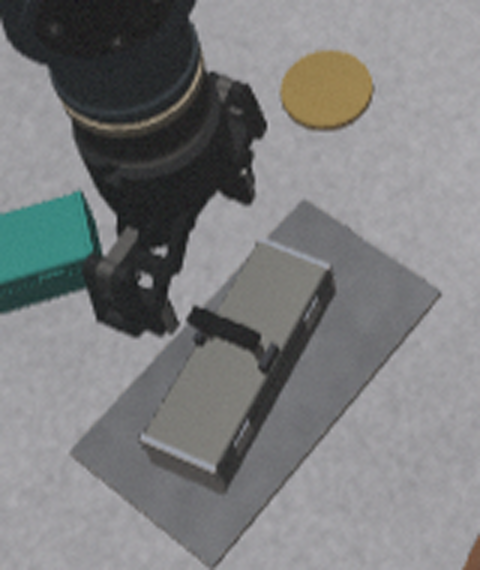

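The jaws open along the case and straddle the bar (crop 225,325). I'll go down and close.

{"name": "apply_moves", "arguments": {
  "targets": [8.5,3,0.2,0.2,0,0,0,8.5,6,0.2,0.2,0,0,0,8.5,8,0.2,0.2,0,0,0,8.5,9.2,0.2,0.2,0,0,0,8.5,9.2,0.2,0.2,0,0,0,1,9.2,0.2,0.2,0,0,0,0.5,9.2,0.2,0.2,0,0,0,0.5,9.2,0.2,0.2,0,0,0,0.5,9.2,0.2,0.2,0,0,0,0.5,9.2,0.2,0.2,0,0,0,0.5,9.2,0.2,0.2,0,0,0,0.5,9.2,0.2,0.2,0,0,0]
}}

```text
time_s: 2.95
tcp_pos: [0.4575, -0.2545, 0.0791]
tool_rot: [1.126, 1.265, -1.122]
contact_force: [-0.6, 4.1, 5.0]
opening: 0.0106
```

{"name": "apply_moves", "arguments": {
  "targets": [0.5,-1,0,0,0,0,0,0.5,-2,0,0,0,0,0,0.5,-3,0,0,0,0,0,0.5,-4,0,0,0,0,0,0.5,-5,0,0,0,0,0,0.5,-5.5,0,0,0,0,0,0.5,-5.5,0,0,0,0,0,0.5,-5.5,0,0,0,0,0,0.5,-5.5,0,0,0,0,0]
}}

```text
time_s: 4.08
tcp_pos: [0.4572, -0.2544, 0.1335]
tool_rot: [1.126, 1.266, -1.122]
contact_force: [-0.2, -0.6, -5.0]
opening: 0.0108
```

```bash
python3 - <<'E'
from h import *
p,_,s=state();print(p,s['contact_force'],s['moment'],s['opening'])
t=eyes.get_image('top')[:,:,::-1];crop(t,380,205,510,295,6,'pics/c7.png')
t=eyes.get_image('scene')[:,:,::-1];crop(t,140,235,300,425,3,'pics/c8.png')
E
```

```text
[ 0.4572 -0.2544  0.1335] [-0.2483 -0.6047 -5.0199] [ 0.0204  0.0096 -0.0207] 0.010758057092274863
```

View pics/c8.png

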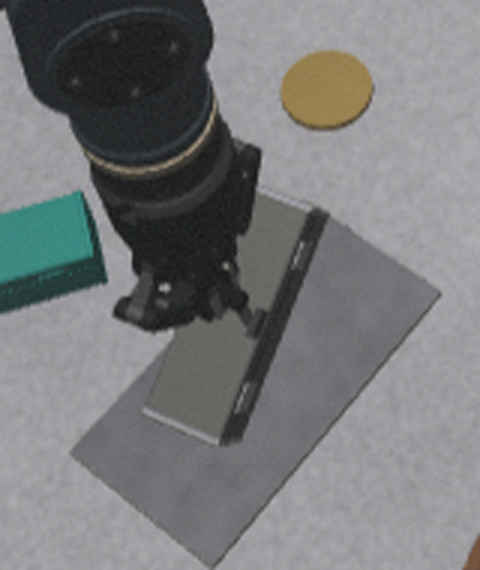

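View pics/c7.png

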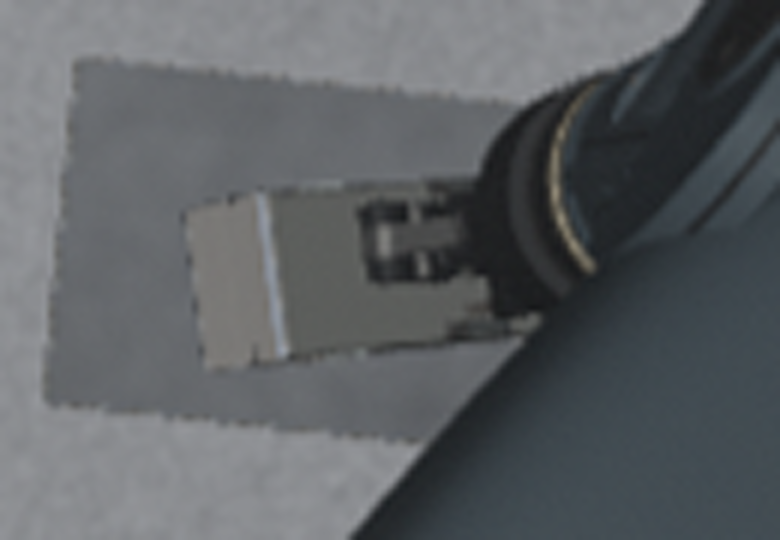

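```bash
python3 - <<'E'
from h import *
print('+y end corner',tri((140+322/3,235+210/3),(380+262/6,205+192/6)))
p,_,s=state()
hz=p[2]+.019-.036  # hinge
for sg in(1,-1):   # sg=1: -y end down
  a=np.radians(20*sg)
  u=np.array([.115*np.cos(a),-.993*np.cos(a),-np.sin(a)]) # toward -y end
  n=np.cross(u,[-.993,-.115,0]);n*=np.sign(n[2])
  h=np.array([p[0],p[1],hz]);top=h-.006*n
  for e in(1,-1):
    print(sg,'end',e,[ (proj('scene',q)-[140,235])*3 for q in [top+e*.08*u+w*np.array([.993,.115,0])*.028 for w in(1,-1)]],[ (proj('top',q)-[380,205])*6 for q in [top+e*.08*u+w*np.array([.993,.115,0])*.028 for w in(1,-1)]])
rel([p[0],p[1],.079])
E
```

```text
+y end corner [ 0.4763 -0.1741  0.1337]
1 end 1 [array([210.2148, 448.9393]), array([131.9501, 414.8435])] [array([656.6828, 148.117 ]), array([679.6994, 306.0629])]
1 end -1 [array([313.5547, 207.8537]), array([236.7963, 178.1345])] [array([259.6679, 184.0102]), array([282.1748, 349.3791])]
-1 end 1 [array([191.1173, 421.5203]), array([109.1157, 386.0674])] [array([713.5974, 129.4622]), array([737.8442, 294.2347])]
-1 end -1 [array([319.8942, 252.8797]), array([246.1867, 223.8107])] [array([244.7696, 197.6406]), array([266.2733, 356.1051])]
shift cm [5.47 0.   0.02] turn deg [0. 0. 0.]
```

The -y end is the heavy one: the +y top edge sits at z = 0.134, and both views match the model with the -y end dipped 20°. I'll set the case back down and release it.

{"name": "apply_moves", "arguments": {
  "targets": [0.5,1,0,0,0,0,0,0.5,2,0,0,0,0,0,0.5,3,0,0,0,0,0,0.5,4,0,0,0,0,0,0.5,4.7,0,0,0,0,0,0.5,5.3,0,0,0,0,0,0.5,5.4,0,0,0,0,0,0.5,5.4,0,0,0,0,0,4,5.4,0,0,0,0,0,8.5,5.4,0,0,0,0,0,8.5,5.4,0,0,0,0,0,8.5,5.4,0,0,0,0,0,8.5,2,0,0,0,0,0,8.5,-3,0,0,0,0,0,8.5,-6,0,0,0,0,0,8.5,-8,0,0,0,0,0,8.5,-8,0,0,0,0,0]
}}

```text
time_s: 6.3
tcp_pos: [0.4585, -0.2557, 0.2159]
tool_rot: [1.125, 1.261, -1.121]
contact_force: [0.3, -0.3, -0.3]
opening: 0.0848
```

```bash
python3 - <<'E'
from h import *
p,_,s=state();print(p,s['time_s'],s['contact_force'],s['opening'],s['joints'])
t=eyes.get_image('top')[:,:,::-1];crop(t,380,205,510,295,6,'pics/c9.png')
t=eyes.get_image('scene')[:,:,::-1];crop(t,140,235,300,425,3,'pics/c10.png')
E
```

```text
[ 0.4585 -0.2557  0.2159] 6.3 [ 0.2636 -0.2724 -0.3477] 0.08478639637594947 [-0.6382  0.0432  0.0636  1.5901  0.0027  2.3872]
```

View pics/c9.png

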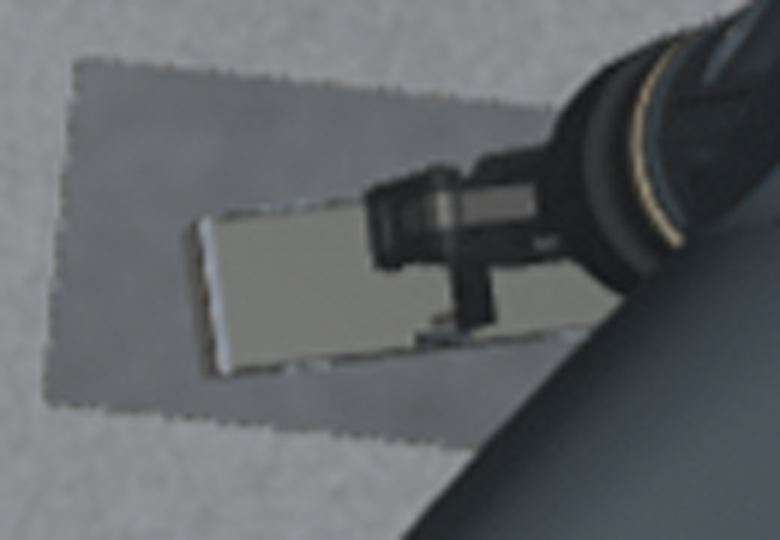

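View pics/c10.png

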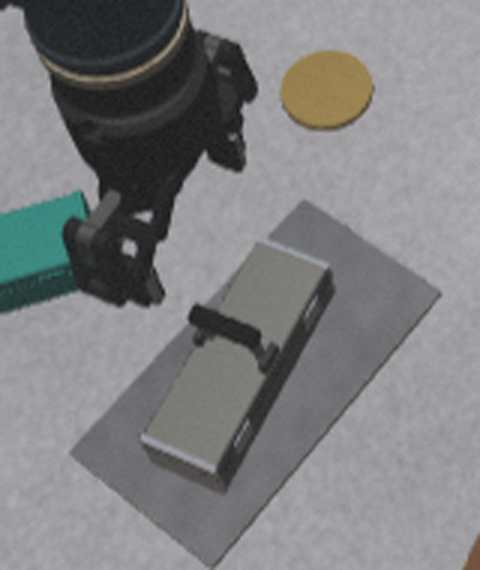

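Both crops show the case flat in its old place, light edge at (205,217) in the top crop. To keep joint 6 inside its range at the stand, I'll unwind it the long way round first.

{"name": "apply_moves", "arguments": {
  "targets": [8.5,0,0,0,-10,0,0,8.5,0,0,0,-20,0,0,8.5,0,0,0,-30,0,0,8.5,0,0,0,-40,0,0,8.5,0,0,0,-50,0,0,8.5,0,0,0,-60,0,0,8.5,0,0,0,-70,0,0,8.5,0,0,0,-80,0,0,8.5,0,0,0,-90,0,0,8.5,0,0,0,-100,0,0,8.5,0,0,0,-110,0,0,8.5,0,0,0,-120,0,0,8.5,0,0,0,-130,0,0,8.5,0,0,0,-140,0,0,8.5,0,0,0,-150,0,0,8.5,0,0,0,-160,0,0,8.5,0,0,0,-170,0,0,8.5,0,0,0,-180,0,0,8.5,0,0,0,-190,0,0,8.5,0,0,0,-200,0,0]
}}

```text
time_s: 8.9
tcp_pos: [0.4564, -0.2542, 0.2108]
tool_rot: [-1.539, 0.945, 1.553]
contact_force: [0.3, 0.6, -0.2]
opening: 0.0848
```

```bash
python3 - <<'E'
from h import *
p,_,s=state();print(p,s['joints'],s['time_s'])
u=np.array([.112,-.994,0]);c=np.array([.4565,-.2515,0])
jaw=-np.array([.994,.112,0])
Rt=down(jaw,u,30);x=Rt.as_matrix()[:,0]
T=c-.058*u;T[2]=.021; T=T+ x*0
# TCP such that grasp point is at -58u
g=c-.058*u; tcp=g+.019*x; tcp[2]=.021
print('tcp',tcp,x)
print('pre');rel(tcp-.12*x,Rt)
print('grasp');rel(tcp,Rt)
E
```

```text
[ 0.4564 -0.2542  0.2108] [-0.6382  0.0456  0.0559  1.5889  0.0026 -1.1092] 8.9
tcp [ 0.4511 -0.2033  0.021 ] [ 0.056 -0.497 -0.866]
pre
shift cm [ 8.67 -3.95 10.33] turn deg [-67.66  18.6   26.44]
grasp
shift cm [19.02 -1.86  4.62] turn deg [-67.66  18.6   26.44]
```

{"name": "apply_moves", "arguments": {
  "targets": [8.5,0,-0.5,1.3,-8.5,2.3,3.3,8.5,0,-1,2.6,-17,4.7,6.6,8.5,0,-1.5,3.9,-25.5,7,10,8.5,1,-2,5.2,-34,9.3,13.2,8.5,2,-2.5,6.5,-42.5,11.7,16.5,8.5,3,-3,7.8,-51,14,20,8.5,5,-3.5,9,-59.5,16.4,23.1,8.5,7,-3.9,10.3,-67.7,18.6,26.4,8.5,8.6,-3.9,10.3,-67.7,18.6,26.4,8.5,8.7,-3.9,10.3,-67.7,18.6,26.4,8.5,8.7,-3.9,10.3,-67.7,18.6,26.4]
}}

```text
time_s: 10.28
tcp_pos: [0.4446, -0.145, 0.1252]
tool_rot: [1.915, -0.401, -1.857]
contact_force: [-0.7, 0.2, 0.8]
opening: 0.0852
```

```bash
python3 - <<'E'
from h import *
p,_,s=state();print(p,s['joints'],s['time_s'])
u=np.array([.112,-.994,0]);c=np.array([.4565,-.2515,0])
jaw=-np.array([.994,.112,0])
Rt=down(jaw,u,30);x=Rt.as_matrix()[:,0]
g=c-.058*u; tcp=g+.019*x; tcp[2]=.021
print('grasp');rel(tcp,Rt)
t=eyes.get_image('top')[:,:,::-1];crop(t,380,205,510,295,6,'pics/c11.png')
t=eyes.get_image('scene')[:,:,::-1];crop(t,120,205,320,405,3,'pics/c12.png')
E
```

```text
[ 0.4446 -0.145   0.1252] [-0.13   -0.2343 -0.4604  1.2067 -0.5067 -1.8471] 10.275
grasp
shift cm [11.96 -0.13  0.01] turn deg [-0.11 -0.02  0.01]
```

View pics/c11.png

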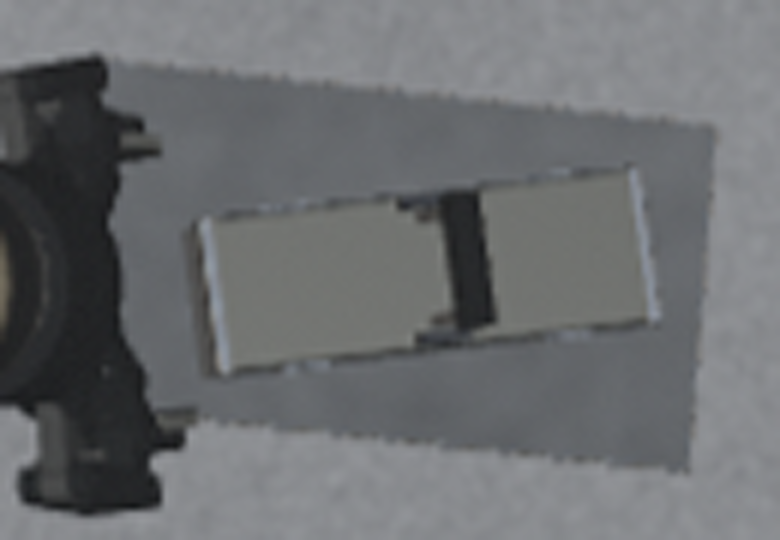

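View pics/c12.png

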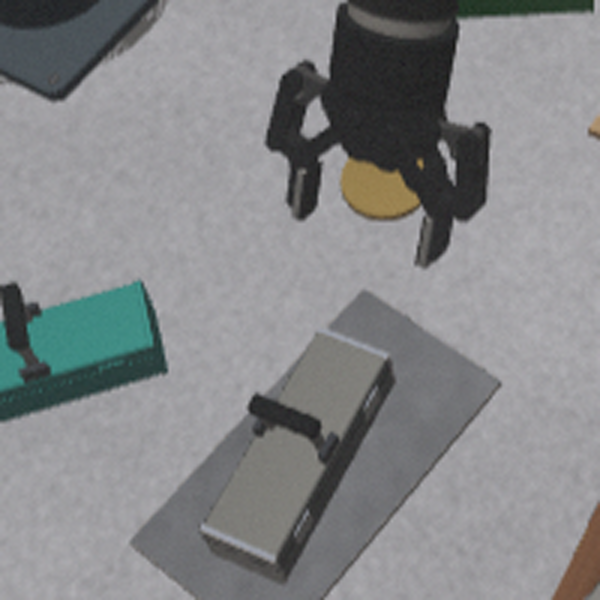

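The jaws straddle the light end, with tips at crop (150,145) and (180,420). I'll descend and close.

{"name": "apply_moves", "arguments": {
  "targets": [8.5,3,-0.1,0,0,0,0,8.5,6,-0.1,0,0,0,0,8.5,8.5,-0.1,0,0,0,0,8.5,10.5,-0.1,0,0,0,0,8.5,11.5,-0.1,0,0,0,0,8.5,11.9,-0.1,0,0,0,0,8.5,11.9,-0.1,0,0,0,0,4.5,11.9,-0.1,0,0,0,0,4.5,11.9,-0.1,0,0,0,0,4.5,11.9,-0.1,0,0,0,0,4.5,11.9,-0.1,0,0,0,0,4.5,11.9,-0.1,0,0,0,0]
}}

```text
time_s: 11.88
tcp_pos: [0.4525, -0.2031, 0.0235]
tool_rot: [1.917, -0.401, -1.854]
contact_force: [-1.2, 3.5, 5.9]
opening: 0.0551
```

```bash
python3 - <<'E'
from h import *
p,_,s=state();print(p,s['joints'],s['time_s'],s['contact_force'],s['opening'])
t=eyes.get_image('scene')[:,:,::-1];crop(t,120,235,320,405,3,'pics/c13.png')
E
```

```text
[ 0.4525 -0.2031  0.0235] [-0.2604 -0.1431 -0.5975  0.906  -0.4839 -1.9938] 11.875 [-1.2271  3.5338  5.8904] 0.05506085156688775
```

View pics/c13.png

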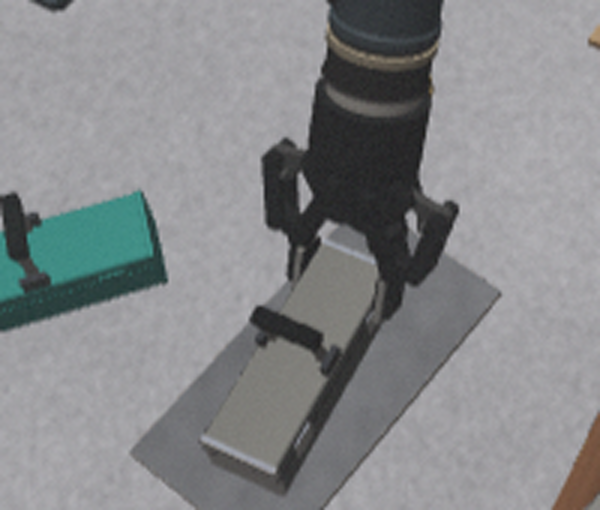

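Gripped at 55 mm opening. Next I'll tip the case about its heavy lower edge and then lift.

```bash
python3 - <<'E'
from h import *
p,Rr,s=state()
u=np.array([.112,-.994,0]);c=np.array([.4565,-.2515,0])
P=c+.08*u;P[2]=.006
ax=-Rr.as_matrix()[:,2]
for a in(7,14,22,30):
    q=R.from_rotvec(ax*np.radians(a)); t=P+q.apply(p-P)+[0,0,.002];print(a,t);rel(t,q*Rr)
rel(t+[0,0,.15],q*Rr)
E
```

```text
7 [ 0.4527 -0.2062  0.041 ]
shift cm [-1.36  1.14 -0.  ] turn deg [ 0. -0. -7.]
14 [ 0.4532 -0.2111  0.056 ]
shift cm [-2.42  2.33 -0.  ] turn deg [  0.   0. -14.]
22 [ 0.454  -0.2189  0.0723]
shift cm [-3.44  3.82 -0.  ] turn deg [  0.  -0. -22.]
30 [ 0.4551 -0.2289  0.0874]
shift cm [-4.24  5.45 -0.  ] turn deg [  0.   0. -30.]
shift cm [-17.22  12.96  -0.06] turn deg [  0.   0. -30.]
```

{"name": "apply_moves", "arguments": {
  "targets": [4,-0.7,0.55,0,0,0,-3.5,4,-1.4,1.1,0,0,0,-7,4,-1.9,1.7,0,0,0,-10.5,4,-2.4,2.3,0,0,0,-14,4,-2.9,3.1,0,0,0,-18,4,-3.4,3.8,0,0,0,-22,4,-3.9,4.6,0,0,0,-26,4,-4.2,5.4,0,0,0,-30,4,-6,6.4,0,0,0,-30,4,-8.5,7.9,0,0,0,-30,4,-11,9.4,0,0,0,-30,4,-13.5,10.8,0,0,0,-30,4,-16,12.3,0,0,0,-30,4,-17.2,13,0,0,0,-30,4,-17.2,13,0,0,0,-30,4,-17.2,13,0,0,0,-30]
}}

```text
time_s: 13.92
tcp_pos: [0.454, -0.2289, 0.2355]
tool_rot: [2.166, 0.123, -2.164]
contact_force: [0.1, -0.1, -4.6]
opening: 0.0552
```

```bash
python3 - <<'E'
from h import *
p,_,s=state();print(p,s['joints'],s['time_s'],s['contact_force'],s['moment'],s['opening'])
cv2.imwrite('pics/s14.png',eyes.get_image('scene')[:,:,::-1])
E
```

```text
[ 0.454  -0.2289  0.2355] [-0.6003  0.0058  0.0644  1.6295  0.002  -2.2827] 13.925 [ 0.0737 -0.1461 -4.5922] [0.3582 0.0728 0.0367] 0.05515080896966701
```

View pics/s14.png

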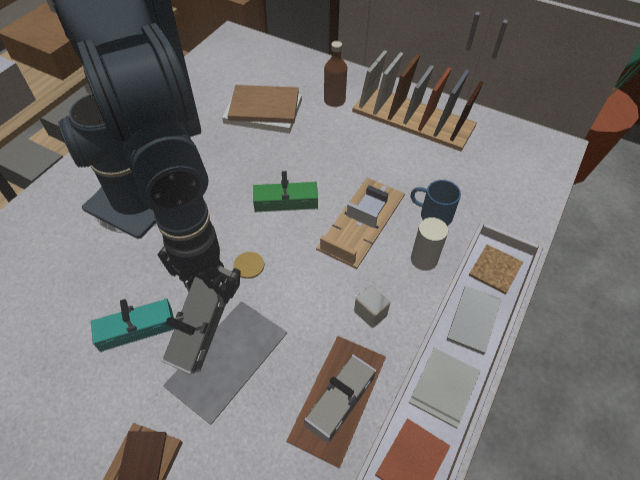

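```bash
python3 - <<'E'
from h import *
a=np.radians(-0.85)
z=[-np.sin(a),np.cos(a),0];xa=[np.cos(a),np.sin(a),0]
print('A');rel([.43,-.10,.31],down(z))
Rf=down(z,xa,60)
print('B');rel([.46,0.0,.32],Rf)
E
```

```text
A
shift cm [ -7.44 -13.09   0.93] turn deg [97.24  0.04  0.12]
B
shift cm [ -8.42 -22.69  -3.17] turn deg [ 87.26  50.43 -44.28]
```

{"name": "apply_moves", "arguments": {
  "targets": [4,-1,-0.5,0,9,0,0,4,-2,-1.5,0,18,0,0,4,-3,-3,0,27,0,0,4,-4,-4.5,0.2,36,0,0,4,-5,-6,0.4,45,0,0,4,-6,-7.5,0.5,54,0,0,4,-6.5,-9,0.6,63,0,0,4,-7,-10,0.7,72,0,0,4,-7.4,-11,0.8,81,0,0,4,-7.4,-12,0.9,90,0,0,4,-7.4,-13,0.9,97,0,0,4,-7.4,-13,0.9,97,0,0,4,-7.4,-13,0.9,97,0,0]
}}

```text
time_s: 15.6
tcp_pos: [0.4305, -0.1012, 0.3091]
tool_rot: [-1.202, 1.212, 1.203]
contact_force: [-0.4, -0.3, -4.0]
opening: 0.0548
```

```bash
python3 - <<'E'
from h import *
p,_,s=state();print(p,s['joints'],s['time_s'],s['contact_force'],s['moment'],s['opening'])
a=np.radians(-0.85)
z=[-np.sin(a),np.cos(a),0];xa=[np.cos(a),np.sin(a),0]
Rf=down(z,xa,60)
print('B');rel([.46,0.03,.32],Rf)
print('C');rel([.54,0.13,.30],Rf)
E
```

```text
[ 0.4305 -0.1012  0.3091] [-0.3838 -0.1306  0.0832  1.7847  0.0014 -0.3749] 15.6 [-0.3749 -0.2787 -4.028 ] [-0.0821 -0.3585 -0.0305] 0.05477247197832988
B
shift cm [-1.07 -2.84 13.15] turn deg [  0.27   0.25 -59.98]
C
shift cm [  0.94 -10.75  23.21] turn deg [  0.27   0.25 -59.98]
```

{"name": "apply_moves", "arguments": {
  "targets": [4,0,-0.3,1,0,0,-7,4,0,-0.6,3,0,0,-14,4,0,-1,5,0,0,-21,4,-0.3,-1.3,7,0,0,-28,4,-0.6,-1.7,9,0,0,-36,4,-0.8,-2.1,10.5,0,0,-44,4,-1,-2.5,12,0,0,-52,4,-1,-2.8,13,0.3,0.2,-60,4,-1,-2.8,13.2,0.3,0.2,-60,4,-0.5,-4.8,15.7,0.3,0.2,-60,4,0,-6.8,18.2,0.3,0.2,-60,4,0.5,-8.8,20.7,0.3,0.2,-60,4,0.9,-10.7,23.2,0.3,0.2,-60,4,0.9,-10.7,23.2,0.3,0.2,-60,4,0.9,-10.7,23.2,0.3,0.2,-60]
}}

```text
time_s: 17.48
tcp_pos: [0.5391, 0.1289, 0.2995]
tool_rot: [-1.528, 0.424, 0.4]
contact_force: [0.0, 0.2, -4.3]
opening: 0.0551
```

```bash
python3 - <<'E'
from h import *
p,_,s=state();print(p,s['joints'],s['time_s'],s['contact_force'],s['moment'],s['opening'])
a=np.radians(-0.85)
z=[-np.sin(a),np.cos(a),0];xa=[np.cos(a),np.sin(a),0]
Rf=down(z,xa,60)
rel([.54,0.13,.30],Rf)
s=eyes.get_image('scene')[:,:,::-1];cv2.imwrite('pics/s15.png',s);crop(s,280,40,440,280,2.5,'pics/c15.png')
t=eyes.get_image('top')[:,:,::-1];crop(t,160,150,400,330,3,'pics/c16.png')
E
```

```text
[0.5391 0.1289 0.2995] [ 0.2375 -0.9199 -0.8524  0.6077 -0.2189  0.1287] 17.475 [ 0.047   0.1607 -4.3014] [ 0.0057  1.6872 -0.0396] 0.055121778139236396
shift cm [ 0.05 -0.09  0.11] turn deg [ 0.   -0.07 -0.13]
```

View pics/s15.png

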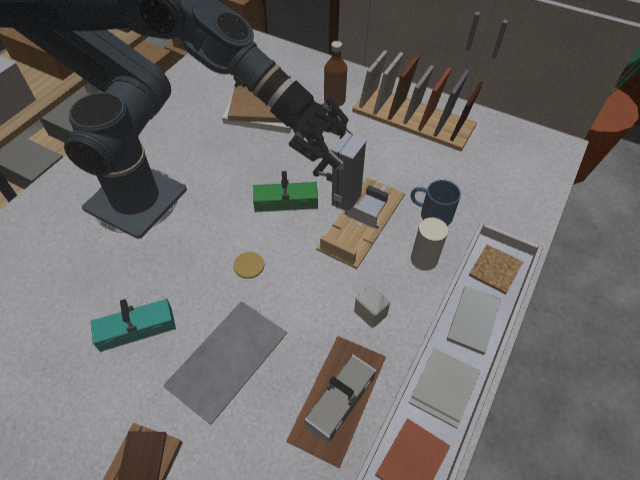

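View pics/c15.png

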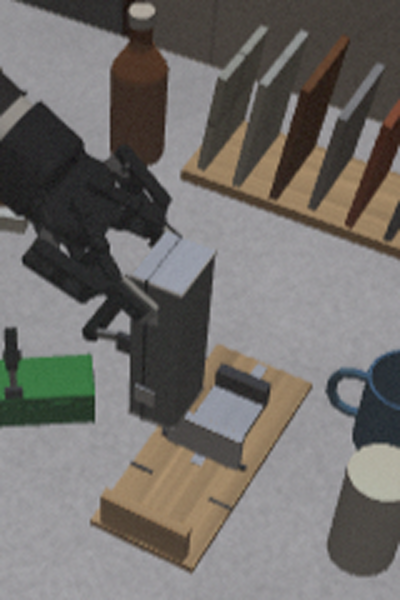

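View pics/c16.png

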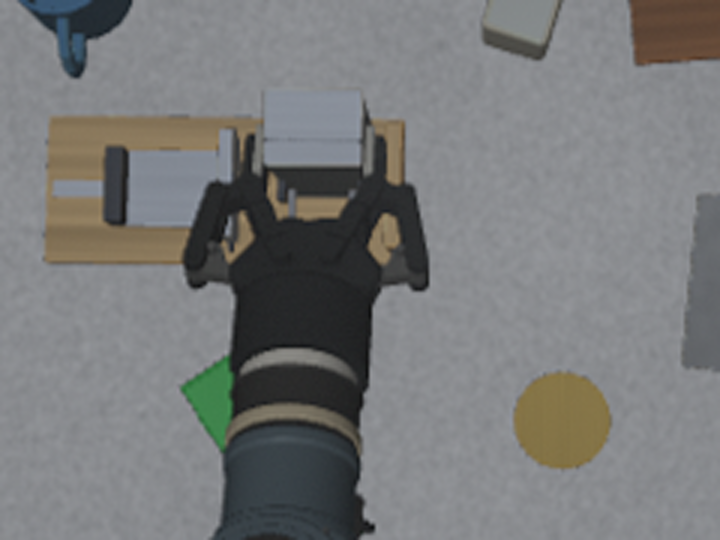

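```bash
cat >> h.py <<'E'
u0=np.array([.112,-.994,0]);u0/=np.linalg.norm(u0)
Rc0=R.from_matrix(np.c_[u0,np.cross([0,0,1],u0),[0,0,1]]) # x heavy, z handle face
Rp=R.from_rotvec([1.917,-.401,-1.854]);pp=np.array([.4525,-.2031,.0235])
Rrel=Rp.inv()*Rc0; trel=Rp.inv().apply(np.array([.4565,-.2515,.028])-pp)
def corners(Rc,c):
    return [c+Rc.apply([sx*.08,sy*.028,sz*.022]) for sx in(-1,1) for sy in(-1,1) for sz in(-1,1)]
def casepose(dang=0):
    p,Rr,_=state();Rc=Rr*R.from_rotvec([0,0,np.radians(dang)])*Rrel
    gp=np.array([-.019,0,0]); t=gp+R.from_rotvec([0,0,np.radians(dang)]).apply(trel-gp)
    return Rc,p+Rr.apply(t)
def wire(img,n,Rc,c,k,x0,y0,col=(0,0,255)):
    C=corners(Rc,c)
    for i in range(8):
        for b in(1,2,4):
            j=i^b
            if j>i:
                a=tuple(int(v) for v in (proj(n,C[i])-[x0,y0])*k);d=tuple(int(v) for v in (proj(n,C[j])-[x0,y0])*k)
                cv2.line(img,a,d,col,1)
E
python3 - <<'E'
from h import *
Rc,c=casepose();print(c,'\n',Rc.as_matrix())
s=cv2.imread('pics/s15.png')[100:225,300:390];s=cv2.resize(s,None,fx=6,fy=6,interpolation=cv2.INTER_CUBIC);r=s.copy()
wire(s,'scene',Rc,c,6,300,100);cv2.imwrite('pics/w1.png',np.hstack([r,s])[:600] if 0 else cv2.resize(np.hstack([r,s]),(800,556)))
print('case bottom',c[2]-.08)
E
```

```text
[0.535  0.1303 0.2523] 
 [[ 0.0005 -0.013  -0.9999]
 [-0.0003 -0.9999  0.013 ]
 [-1.      0.0003 -0.0005]]
case bottom 0.1722563955943502
```

View pics/w1.png

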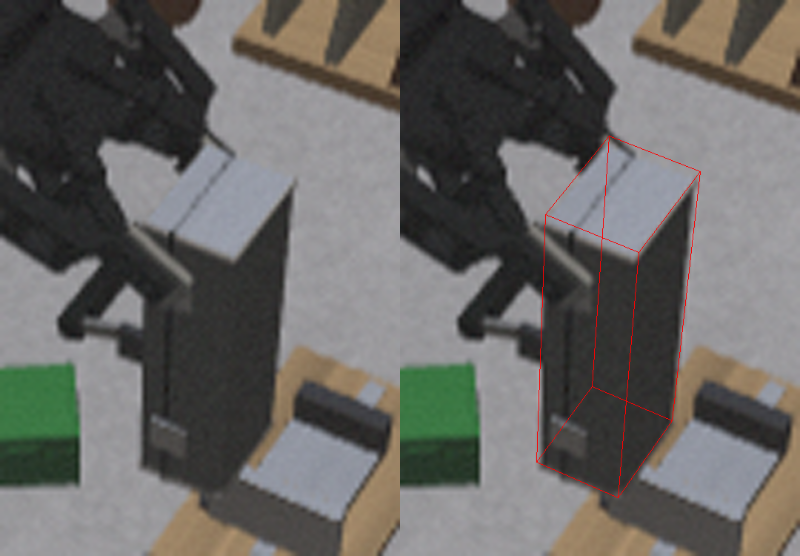

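```bash
python3 - <<'E'
from h import *
from scipy.optimize import least_squares
k=6*800/1080
obs={'tf':(235,262),'tr':(295,183),'tl':(148,224),'bl':(142,468),'bf':(222,497),'br':(272,425)}
Rc,c=casepose();C=corners(Rc,c)
P=np.array([(proj('scene',q)-[300,100])*k for q in C])
# match by nearest
idx={n:int(np.argmin(((P-np.array(o))**2).sum(1))) for n,o in obs.items()};print(idx)
def f(x):
    Rn=R.from_rotvec(x[:3])*Rc;Cn=corners(Rn,c+x[3:])
    return np.r_[np.concatenate([(proj('scene',Cn[idx[n]])-[300,100])*k-obs[n] for n in obs])/k, x[3:]/.004, x[0]/.01,x[2]/.02]
r=least_squares(f,np.zeros(6));print('rot deg',np.degrees(r.x[:3]),'mm',r.x[3:]*1000,np.abs(r.fun[:12]).max())
E
```

```text
{'tf': 2, 'tr': 0, 'tl': 3, 'bl': 7, 'bf': 6, 'br': 4}
rot deg [ 0.4641 -0.364   0.206 ] mm [ 0.5899 -0.3857 -3.7023] 1.408848481908531
```

```bash
python3 - <<'E'
from h import *
rel([.543,.1303,.195])
E
```

```text
shift cm [5.59 8.99 0.15] turn deg [0. 0. 0.]
```

{"name": "apply_moves", "arguments": {
  "targets": [4,1.5,2,0.1,0,0,0,4,2.8,4.2,0.1,0,0,0,4,4,6.3,0.1,0,0,0,4,5,8,0.1,0,0,0,4,5.6,9,0.15,0,0,0,4,5.6,9,0.15,0,0,0,4,5.6,9,0.15,0,0,0]
}}

```text
time_s: 18.45
tcp_pos: [0.5437, 0.1302, 0.1971]
tool_rot: [-1.527, 0.42, 0.395]
contact_force: [0.2, -0.6, -4.0]
opening: 0.0548
```

```bash
python3 - <<'E'
from h import *
p,_,s=state();print(p,s['joints'],s['time_s'],s['contact_force'],s['moment'],s['opening'])
Rc,c=casepose();print(c,c[2]-.08)
s=eyes.get_image('scene')[:,:,::-1];cv2.imwrite('pics/s17.png',s);
s=cv2.resize(s[130:270,305:415],None,fx=4,fy=4,interpolation=cv2.INTER_CUBIC);r=s.copy()
wire(s,'scene',Rc,c,4,305,130)
cc=c.copy();cc[2]=.01
wire(s,'scene',Rc,np.array([.540,.1317,.09]),4,305,130,(0,255,0));cv2.imwrite('pics/w2.png',cv2.resize(np.hstack([r,s]),(800,509)))
t=eyes.get_image('top')[:,:,::-1];cv2.imwrite('pics/t17.png',t)
t=cv2.resize(t[165:265,170:310],None,fx=5,fy=5,interpolation=cv2.INTER_CUBIC);wire(t,'top',Rc,c,5,170,165);cv2.imwrite('pics/w3.png',t)
E
```

```text
[0.5437 0.1302 0.1971] [ 0.2388 -0.9065 -1.0544  0.3869 -0.2207  0.1301] 18.45 [ 0.1561 -0.6296 -3.9854] [0.0122 1.6641 0.0022] 0.054815688653689285
[0.5394 0.1317 0.1486] 0.06857020411393748
```

View pics/w2.png

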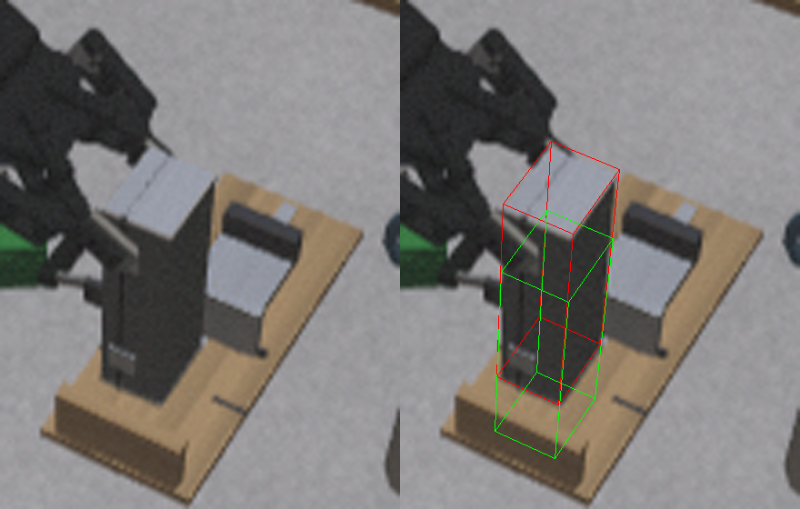

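View pics/w3.png

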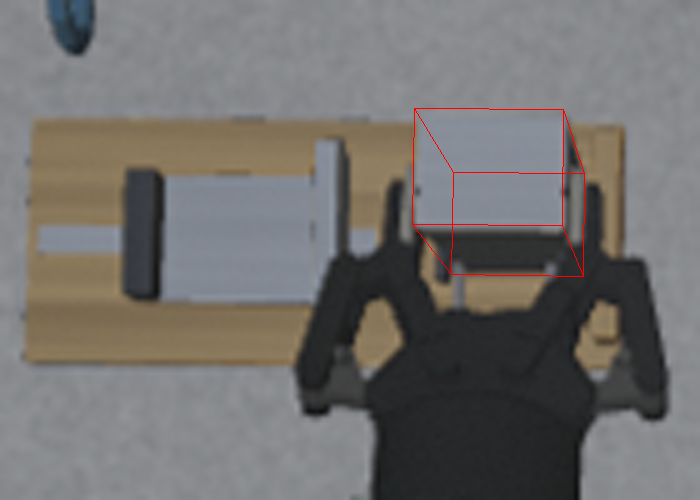

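```bash
python3 - <<'E'
from h import *
p,_,_=state()
for d in (.03,.050,.0535,.057):rel([.5437,.1302,p[2]-d])
E
```

```text
shift cm [ 1.49  2.6  -0.01] turn deg [0. 0. 0.]
shift cm [ 2.48  4.34 -0.02] turn deg [0. 0. 0.]
shift cm [ 2.66  4.64 -0.02] turn deg [0. 0. 0.]
shift cm [ 2.83  4.95 -0.02] turn deg [0. 0. 0.]
```

{"name": "apply_moves", "arguments": {
  "targets": [4,0.8,1.3,0,0,0,0,4,1.5,2.6,0,0,0,0,4,2,3.5,0,0,0,0,4,2.4,4.2,0,0,0,0,4,2.5,4.34,0,0,0,0,4,2.6,4.55,0,0,0,0,4,2.7,4.7,0,0,0,0,4,2.75,4.8,0,0,0,0,4,2.75,4.8,0,0,0,0]
}}

```text
time_s: 19.68
tcp_pos: [0.5438, 0.1304, 0.1422]
tool_rot: [-1.527, 0.42, 0.395]
contact_force: [1.1, -0.4, -5.1]
opening: 0.055
```

```bash
python3 - <<'E'
from h import *
p,_,s=state();print(p,s['time_s'],s['contact_force'],s['moment'],s['opening'])
Rc,c=casepose();print(c,c[2]-.08)
E
```

```text
[0.5438 0.1304 0.1422] 19.675 [ 1.1024 -0.3535 -5.0933] [ 0.0199  1.7307 -0.0375] 0.054964691249355435
[0.5395 0.1319 0.0936] 0.013643230354370137
```

{"name": "apply_moves", "arguments": {
  "targets": [4,0.05,0.09,0,0,0,0,4,0.1,0.17,0,0,0,0,4,0.15,0.26,0,0,0,0,4,0.15,0.26,0,0,0,0]
}}

```text
time_s: 20.18
tcp_pos: [0.5436, 0.1304, 0.1388]
tool_rot: [-1.527, 0.42, 0.395]
contact_force: [0.3, -0.2, -3.3]
opening: 0.0549
```

{"name": "apply_moves", "arguments": {
  "targets": [4,0.05,0.09,0,0,0,0,4,0.1,0.17,0,0,0,0,4,0.1,0.17,0,0,0,0]
}}

```text
time_s: 20.55
tcp_pos: [0.5442, 0.1304, 0.1383]
tool_rot: [-1.527, 0.419, 0.393]
contact_force: [-1.6, 0.5, -0.6]
opening: 0.0551
```

```bash
python3 - <<'E'
from h import *
p,_,s=state();print(p,s['time_s'],s['contact_force'],s['moment'],s['opening'])
Rc,c=casepose();print(c,c[2]-.08)
s=eyes.get_image('scene')[:,:,::-1]
s=cv2.resize(s[130:270,305:415],None,fx=5,fy=5,interpolation=cv2.INTER_CUBIC);cv2.imwrite('pics/c18.png',s[:,:])
E
```

```text
[0.5442 0.1304 0.1383] 20.55 [-1.5561  0.5233 -0.5806] [-0.0847  1.5327 -0.0443] 0.05509686636872183
[0.54   0.1319 0.0897] 0.009698207284528124
```

View pics/c18.png

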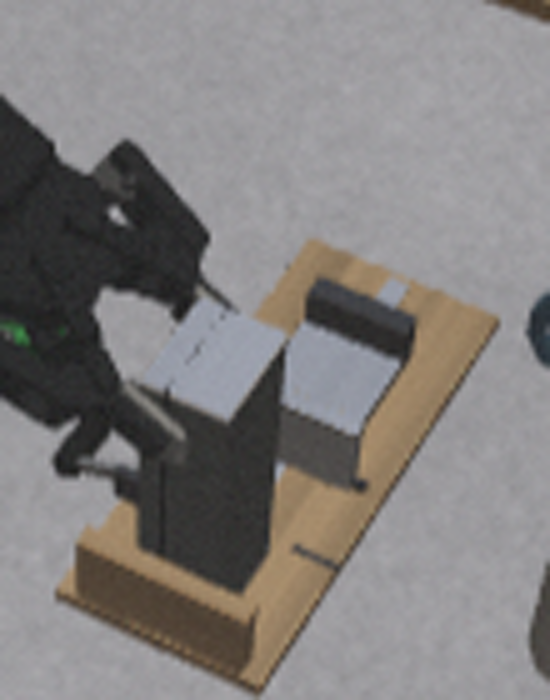

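The bottom is in contact: the load has left the wrist (-4 to -0.6 N) and the computed bottom height is 9.7 mm. I'll release and back out along the tool axis.

{"name": "apply_moves", "arguments": {
  "targets": [5.7,0,0,0,0,0,0,6,0,0,0,0,0,0,6.5,0,0,0,0,0,0,7.5,0,0,0,0,0,0,8.5,0,0,0,0,0,0,8.5,0,0,0,0,0,0,8.5,0,0,0,0,0,0,8.5,-1.5,0,0,0,0,0,8.5,-3.5,0,0,0,0,0,8.5,-6,0,0,0,0,0,8.5,-9,0,0,0,0,0,8.5,-12,0,0,0,0,0,8.5,-14,0,0,0,0,0,8.5,-14,0,0,0,0,0]
}}

```text
time_s: 22.35
tcp_pos: [0.4638, 0.1826, 0.2091]
tool_rot: [-1.533, 0.473, 0.382]
contact_force: [0.4, -0.3, 0.2]
opening: 0.0849
```

```bash
python3 - <<'E'
from h import *
p,_,s=state();print(p,s['joints'],s['time_s'],s['contact_force'],s['opening'])
s=eyes.get_image('scene')[:,:,::-1];cv2.imwrite('pics/s19.png',s)
s=cv2.resize(s[130:270,290:430],None,fx=4,fy=4,interpolation=cv2.INTER_CUBIC);cv2.imwrite('pics/c19.png',s)
t=eyes.get_image('top')[:,:,::-1];cv2.imwrite('pics/t19.png',t)
crop(t,170,150,310,270,5,'pics/c20.png')
E
```

```text
[0.4638 0.1826 0.2091] [ 0.5581 -0.9896 -1.0282  0.6032 -0.5234  0.3335] 22.35 [ 0.4064 -0.2719  0.1899] 0.08494354077967632
```

View pics/c19.png

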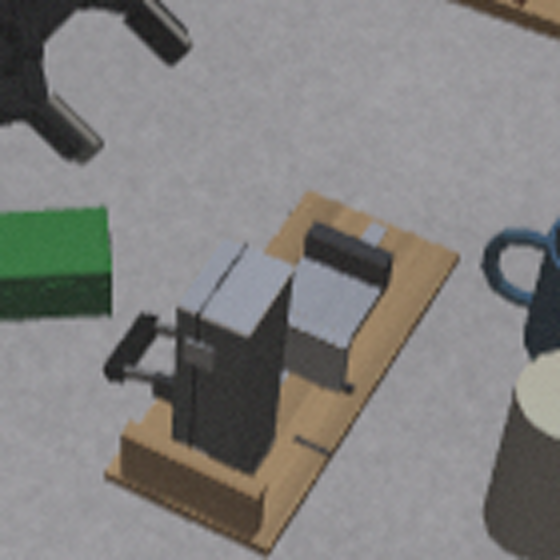

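View pics/c20.png

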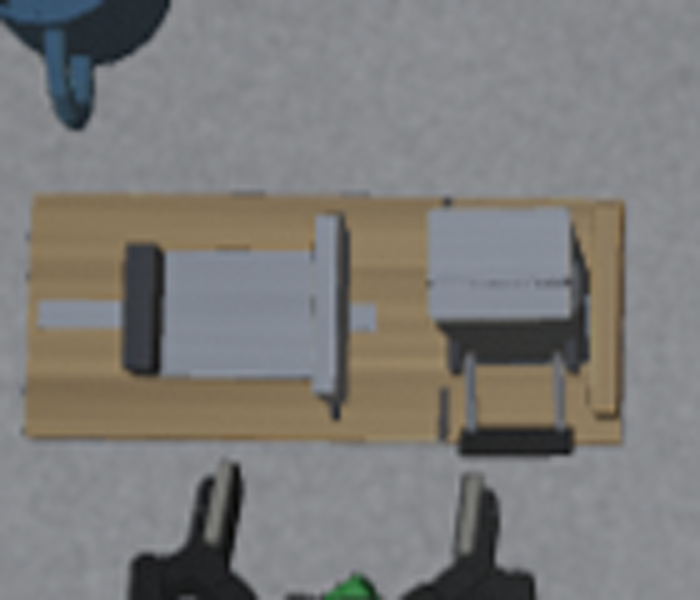

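The case stands alone, with its handle towards the robot. The retreat did drift sideways because joint 2 reached its limit, but it touched nothing. Next is the push, so I'll check clearances first.

```bash
python3 - <<'E'
from h import *
Q=lambda x,y:(170+x/5,150+y/5)
print('mug handle',ray('top',*Q(75,125),.03),ray('top',*Q(75,125),.06),'mug',ray('top',180,135,.09))
print('block outer top',[ray('top',*Q(*p),.042) for p in((127,245),(123,372))])
print('marks',[ray('top',*Q(*p),.01) for p in((447,203),(443,410))],'ptr',ray('top',*Q(336,410),.012))
print('case top',[ray('top',*Q(*p),.17) for p in((430,208),(569,208),(430,318),(571,318))])
p,_,s=state()
a=np.radians(-.85);z=[-np.sin(a),np.cos(a),0]
rel([.46,.30,.24],down(z));rel([.542,.37,.2],down(z))
E
```

```text
mug handle [0.6233 0.33   0.03  ] [0.6173 0.3235 0.06  ] mug [0.6973 0.3288 0.09  ]
block outer top [array([0.5679, 0.304 , 0.042 ]), array([0.5122, 0.305 , 0.042 ])]
marks [array([0.5913, 0.1679, 0.01  ]), array([0.4983, 0.1693, 0.01  ])] ptr [0.4983 0.2165 0.012 ]
case top [array([0.5619, 0.1594, 0.17  ]), array([0.5617, 0.1046, 0.17  ]), array([0.5182, 0.1592, 0.17  ]), array([0.518 , 0.1038, 0.17  ])]
shift cm [-2.71 -2.47 11.72] turn deg [-1.46 -2.32 58.62]
shift cm [ 5.95 -3.25 19.24] turn deg [-1.46 -2.32 58.62]
```

{"name": "apply_moves", "arguments": {
  "targets": [4,-0.5,-0.4,2,0,0,9,0,-1,-0.8,4,0,-1,18,0,-1.5,-1.3,6,-0.5,-1,27,0,-2,-1.7,8,-1,-1.5,36,0,-2.4,-2,10,-1,-2,45,0,-2.7,-2.4,11.5,-1.4,-2.3,54,0,-2.7,-2.5,11.7,-1.5,-2.3,58.6,0,0,-2.7,14,-1.5,-2.3,58.6,0,3,-3,17,-1.5,-2.3,58.6,0,6,-3.2,19,-1.5,-2.3,58.6,0,6,-3.2,19.2,-1.5,-2.3,58.6,0,6,-3.2,19.2,-1.5,-2.3,58.6]
}}

```text
time_s: 23.95
tcp_pos: [0.5421, 0.3686, 0.1982]
tool_rot: [-1.198, 1.219, 1.198]
contact_force: [0.3, -0.1, 1.1]
opening: 0.0002
```

```bash
python3 - <<'E'
from h import *
p,Rr,s=state();print(p,s['joints'],s['time_s'],s['contact_force'],s['opening']);print(Rr.as_matrix())
a=np.radians(-.85);z=[-np.sin(a),np.cos(a),0]
rel([.5415,.345,.026],down(z));rel([.5415,.345,.2],down(z))
crop(eyes.get_image('scene')[:,:,::-1],290,60,470,260,3,'pics/c21.png')
E
```

```text
[0.5421 0.3686 0.1982] [ 0.4951  0.3985  0.4436  1.6179 -0.0005  0.5105] 23.95 [ 0.3203 -0.0504  1.0851] 0.00023039539559422266
[[-0.0016 -0.9999  0.0154]
 [-0.0014  0.0154  0.9999]
 [-1.      0.0016 -0.0014]]
shift cm [17.23 -0.   -2.34] turn deg [-0.03 -0.08 -0.09]
shift cm [-0.17  0.02 -2.36] turn deg [-0.03 -0.08 -0.09]
```

View pics/c21.png

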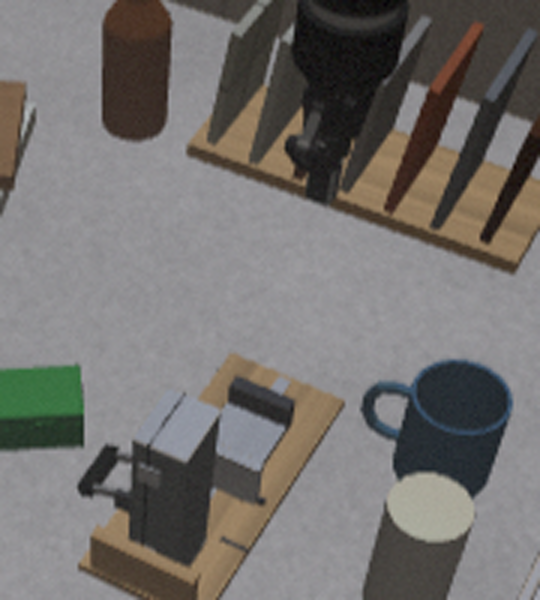

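{"name": "apply_moves", "arguments": {
  "targets": [0,4,0,-1,0,0,0,0,8,0,-2,0,0,0,0,12,0,-2.3,0,0,0,0,15,0,-2.3,0,0,0,0,16.7,0,-2.3,0,0,0,0,17.2,0,-2.3,0,0,0,0,17.2,0,-2.3,0,0,0,0,17.2,0,-2.3,0,0,0]
}}

```text
time_s: 25.0
tcp_pos: [0.543, 0.3463, 0.0294]
tool_rot: [-1.199, 1.214, 1.196]
contact_force: [0.0, 0.1, -0.2]
opening: 0.0001
```

```bash
python3 - <<'E'
from h import *
p,Rr,s=state();print(p,s['joints'],s['time_s'],s['contact_force'],s['opening'])
crop(eyes.get_image('scene')[:,:,::-1],310,130,450,260,4,'pics/c22.png')
crop(eyes.get_image('top')[:,:,::-1],140,150,310,270,4,'pics/c23.png')
E
```

```text
[0.543  0.3463 0.0294] [ 0.4639  0.3973  0.1047  1.2751 -0.0006  0.4791] 25.0 [ 0.0326  0.1083 -0.2165] 0.00014440640918945787
```

View pics/c22.png

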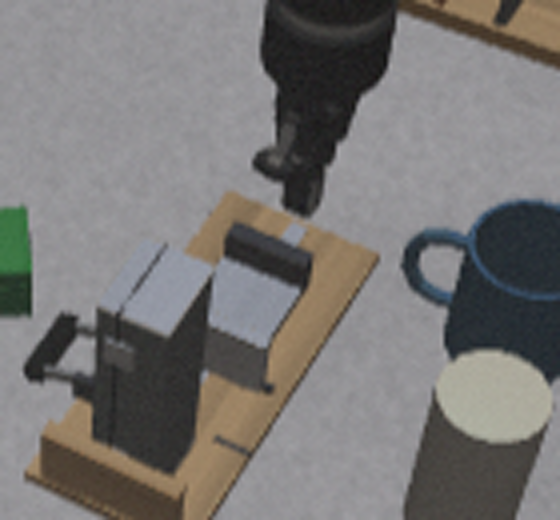

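View pics/c23.png

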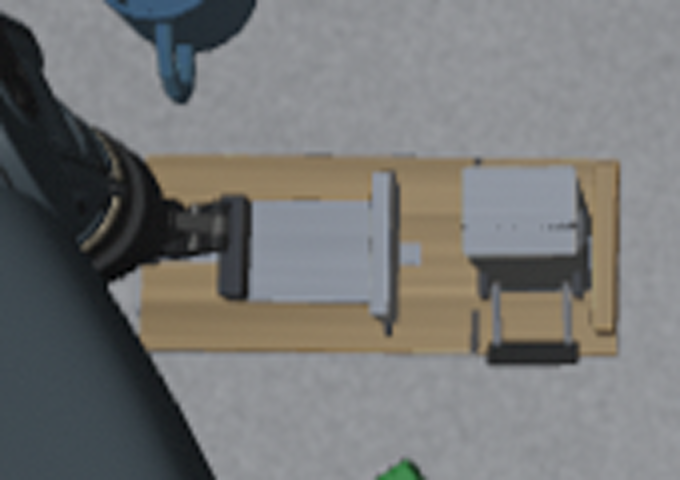

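{"name": "apply_moves", "arguments": {
  "targets": [0,0.4,0.2,-0.5,0,0,0,0,0.4,0.2,-1.2,0,0,0,0,0.4,0.2,-1.8,0,0,0,0,0.4,0.2,-2.2,0,0,0,0,0.4,0.2,-2.2,0,0,0]
}}

```text
time_s: 25.72
tcp_pos: [0.5405, 0.3237, 0.025]
tool_rot: [-1.198, 1.214, 1.196]
contact_force: [-0.0, 0.1, -0.5]
opening: -0.0001
```

{"name": "apply_moves", "arguments": {
  "targets": [0,0,0,-0.3,0,0,0,0,0,0,-0.6,0,0,0,0,0,0,-0.9,0,0,0,0,0,0,-0.9,0,0,0]
}}

```text
time_s: 26.22
tcp_pos: [0.5404, 0.3169, 0.0252]
tool_rot: [-1.196, 1.21, 1.199]
contact_force: [-0.7, 5.1, -1.4]
opening: -0.0001
```

In contact at 5 N. I'll push most of the way and then look.

{"name": "apply_moves", "arguments": {
  "targets": [0,0,0,-0.4,0,0,0,0,0,0,-0.8,0,0,0,0,0,0,-1.2,0,0,0,0,0,0,-1.6,0,0,0,0,0,0,-2,0,0,0,0,0,0,-2.4,0,0,0,0,0,0,-2.8,0,0,0,0,0,0,-3.2,0,0,0,0,0,0,-3.5,0,0,0,0,0,0,-3.5,0,0,0]
}}

```text
time_s: 27.48
tcp_pos: [0.5399, 0.2841, 0.0252]
tool_rot: [-1.193, 1.206, 1.202]
contact_force: [-0.2, 4.9, -1.1]
opening: 0.0
```

```bash
python3 - <<'E'
from h import *
p,Rr,s=state();print(p,s['time_s'],s['contact_force'])
crop(eyes.get_image('scene')[:,:,::-1],320,170,410,270,6,'pics/c24.png')
crop(eyes.get_image('top')[:,:,::-1],195,180,305,250,7,'pics/c25.png')
E
```

```text
[0.5399 0.2841 0.0252] 27.475 [-0.2028  4.9165 -1.1205]
```

View pics/c24.png

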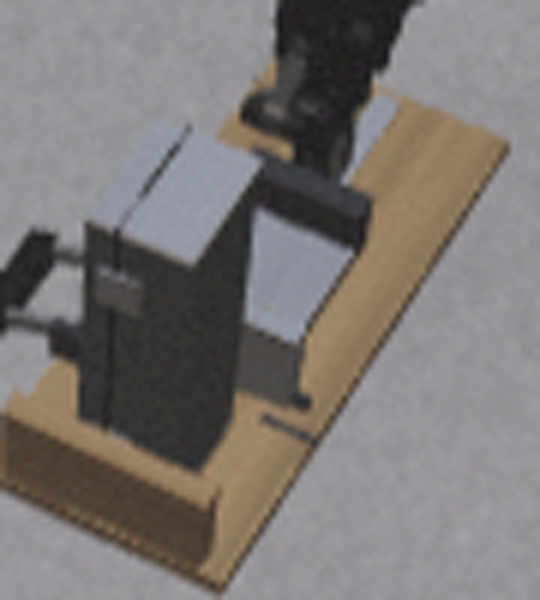

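View pics/c25.png

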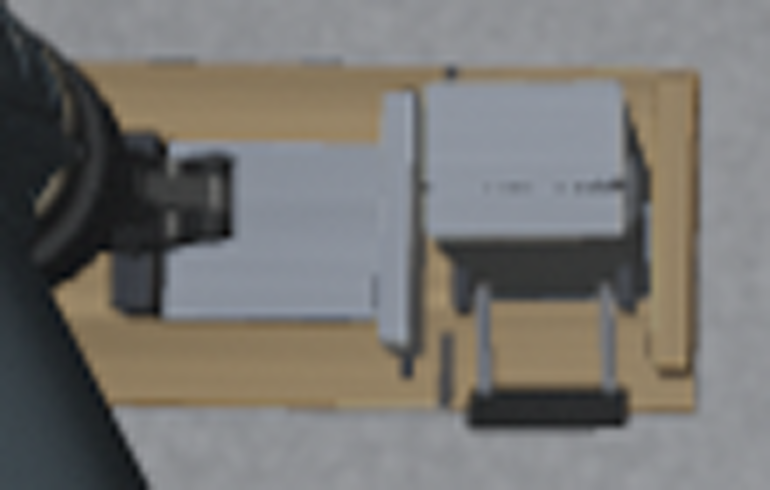

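```bash
python3 - <<'E'
from h import *
P=lambda x,y:(195+x/7,180+y/7);S=lambda x,y:(320+x/6,170+y/6)
for z in(.010,.012,.015):
  print(z,ray('top',*P(407,366),z),ray('scene',*S(304,402),z))
print('mark top',ray('top',*P(446,370),.01),'scene',ray('scene',*S(265,418),.01),ray('scene',*S(314,440),.01))
E
```

```text
0.01 [0.4977 0.1814 0.01  ] [0.5844 0.1809 0.01  ]
0.012 [0.4975 0.1812 0.012 ] [0.5849 0.1795 0.012 ]
0.015 [0.4972 0.1809 0.015 ] [0.5856 0.1774 0.015 ]
mark top [0.4964 0.169  0.01  ] scene [0.5743 0.166  0.01  ] [0.5961 0.1659 0.01  ]
```

About 12 mm remain by both views. I'll push 9 mm more.

{"name": "apply_moves", "arguments": {
  "targets": [0,0,0,-0.5,0,0,0,0,0,0,-0.75,0,0,0,0,0,0,-1,0,0,0,0,0,0,-1.1,0,0,0,0,0,0,-1.1,0,0,0]
}}

```text
time_s: 28.2
tcp_pos: [0.5398, 0.2755, 0.0253]
tool_rot: [-1.191, 1.201, 1.205]
contact_force: [0.6, 6.1, -1.8]
opening: -0.0004
```

```bash
python3 - <<'E'
from h import *
p,Rr,s=state();print(p,s['time_s'],s['contact_force'])
crop(eyes.get_image('scene')[:,:,::-1],345,220,395,260,12,'pics/c26.png')
crop(eyes.get_image('top')[:,:,::-1],235,180,275,245,9,'pics/c27.png')
E
```

```text
[0.5398 0.2755 0.0253] 28.2 [ 0.6349  6.149  -1.8158]
```

View pics/c26.png

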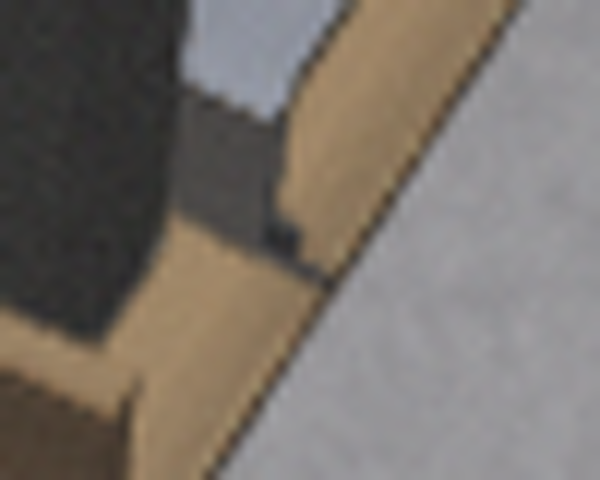

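View pics/c27.png

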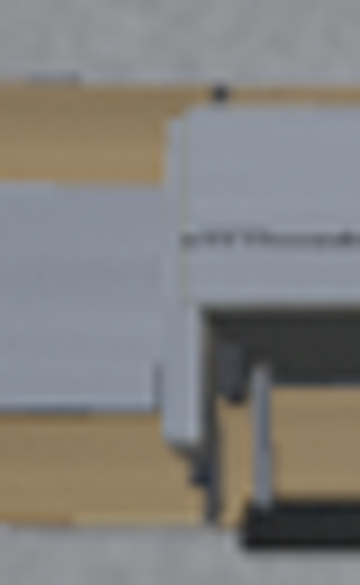

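```bash
python3 - <<'E'
from h import *
S=lambda x,y:(345+x/12,220+y/12);T=lambda x,y:(235+x/9,180+y/9)
for n,pt in(('face',(180,215)),('face',(262,246)),('mark',(328,284)),('mark',(315,274)),('ptr',(283,240))):
  print(n,[ray('scene',*S(*pt),z)[:2] for z in(.01,.013)])
for n,pt in(('ptr',(200,470)),('mark',(211,505)),('mark2',(221,93))):
  print(n,[ray('top',*T(*pt),z)[:2] for z in(.01,.013)])
# template prediction: y-scale px
for dy in(0,.001):print(proj('scene',[.59,.166+dy,.01]),proj('top',[.497,.169+dy,.01]))
E
```

```text
face [array([0.5632, 0.1658]), array([0.564 , 0.1637])]
face [array([0.581, 0.167]), array([0.5817, 0.1649])]
mark [array([0.5965, 0.165 ]), array([0.5972, 0.1629])]
mark [array([0.5932, 0.166 ]), array([0.5939, 0.1639])]
ptr [array([0.584 , 0.1704]), array([0.5847, 0.1683])]
ptr [array([0.4978, 0.1723]), array([0.4975, 0.172 ])]
mark [array([0.4892, 0.1696]), array([0.4889, 0.1693])]
mark2 [array([0.5919, 0.1675]), array([0.5914, 0.1672])]
[370.048  242.2859] [258.7254 232.5939]
[370.2313 241.9922] [258.2746 232.5959]
```

About 3 to 4 mm remain. The push loses roughly 2.4 mm to lag, so a 4.5 mm command should move it about 2 mm.

{"name": "apply_moves", "arguments": {
  "targets": [0,0,0,-0.2,0,0,0,0,0,0,-0.35,0,0,0,0,0,0,-0.45,0,0,0,0,0,0,-0.45,0,0,0]
}}

```text
time_s: 28.8
tcp_pos: [0.5397, 0.273, 0.0254]
tool_rot: [-1.189, 1.198, 1.208]
contact_force: [0.4, 4.5, -1.3]
opening: -0.0001
```

```bash
python3 - <<'E'
from h import *
p,Rr,s=state();print(p,s['time_s'],s['contact_force'])
f=lambda n:np.mean([eyes.get_image(n)[:,:,::-1].astype(float) for _ in range(4)],0).astype(np.uint8)
crop(f('scene'),355,225,385,255,20,'pics/c28.png')
crop(f('top'),245,220,275,250,20,'pics/c29.png')
E
```

```text
[0.5397 0.273  0.0254] 28.8 [ 0.4105  4.4754 -1.2544]
```

View pics/c28.png

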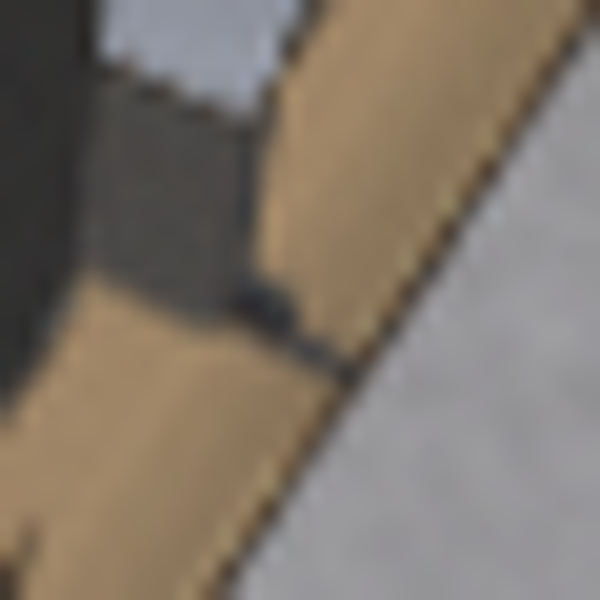

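View pics/c29.png

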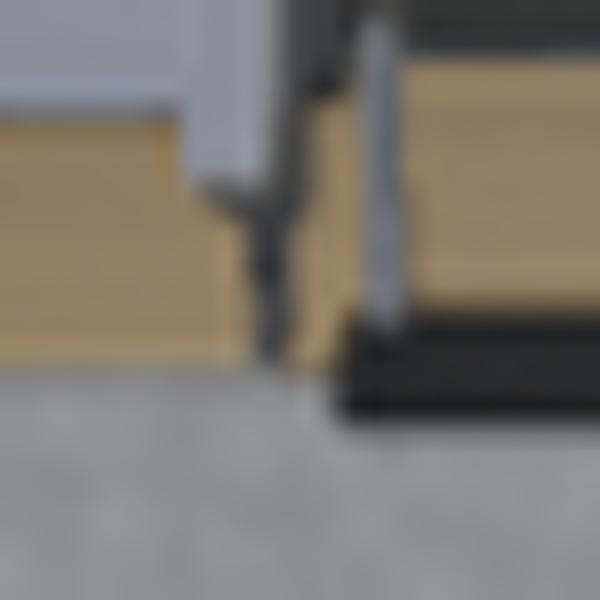

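The pointers are on the lines. In the top crop the pointer is at (265,250) and the mark at (270,340), which leaves about 0.5 mm. In the scene crop the pointer is at (265,310) and sits on the mark line. I'll stop here and back off.

{"name": "apply_moves", "arguments": {
  "targets": [0,0,0,1,0,0,0,0,0,0,3,0,0,0,0,-0.5,0,5,0,0,0,0,-4,0,6,0,0,0,0,-9,0,8,0,0,0,0,-14,0,10,0,0,0,0,-18,-2,12,0,0,0,0,-20,-4,14,0,0,0,0,-20,-4,14,0,0,0]
}}

```text
time_s: 30.32
tcp_pos: [0.5819, 0.4111, 0.2287]
tool_rot: [-1.191, 1.194, 1.207]
contact_force: [-0.2, -0.3, 0.4]
opening: 0.0
```

```bash
python3 - <<'E'
from h import *
p,Rr,s=state();print(p,s['time_s'],s['contact_force'])
S=eyes.get_image('scene')[:,:,::-1];T=eyes.get_image('top')[:,:,::-1]
cv2.imwrite('pics/s30.png',S);cv2.imwrite('pics/t30.png',T)
crop(S,355,225,385,255,20,'pics/c31.png');crop(T,230,180,305,255,8,'pics/c32.png')
E
```

```text
[0.5819 0.4111 0.2287] 30.325 [-0.1619 -0.2702  0.4157]
```

View pics/s30.png

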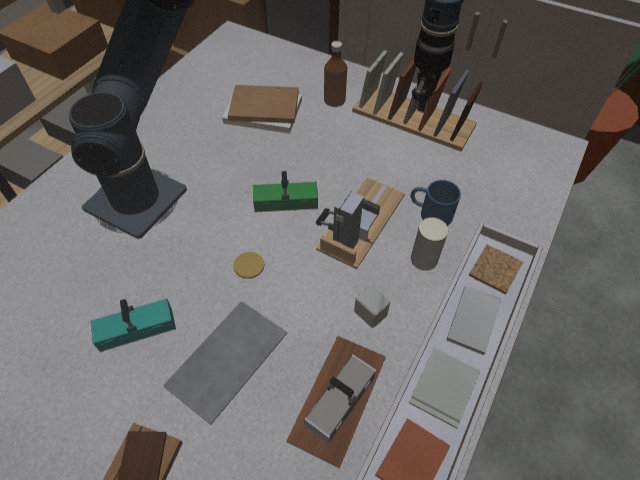

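View pics/c31.png

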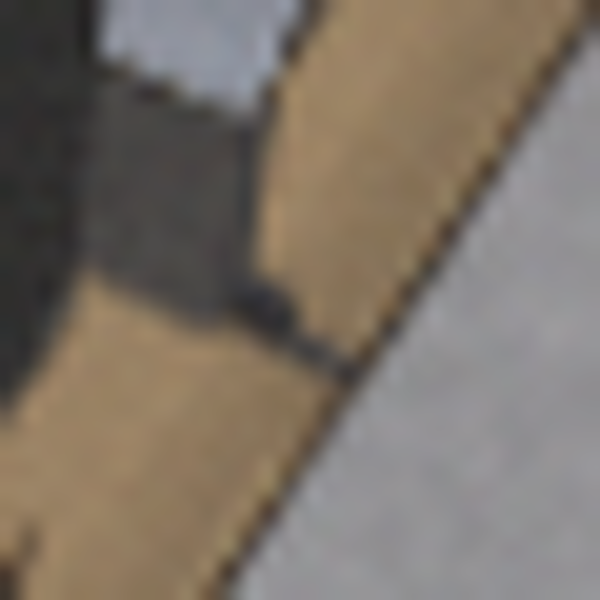

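View pics/c32.png

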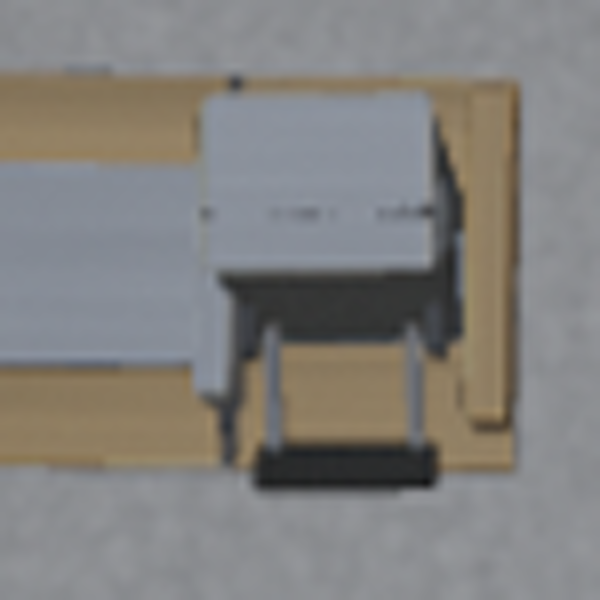

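```bash
python3 - <<'E'
from h import *
S=lambda x,y:(355+x/20,225+y/20);T=lambda x,y:(230+x/8,180+y/8)
for n,pt in(('face',(95,270)),('face',(195,325)),('mark',(345,372)),('mark',(320,355)),('ptr',(265,310))):
  print(n,[ray('scene',*S(*pt),z)[:2] for z in(.01,.0115,.013)])
print('top ptr',ray('top',*T(224,410),.0115),'mark',ray('top',*T(229,455),.01),'plate top -x corner inner/outer',ray('top',*T(228,395),.055),ray('top',*T(194,395),.055))
E
```

```text
face [array([0.5635, 0.1639]), array([0.5639, 0.1629]), array([0.5643, 0.1618])]
face [array([0.5776, 0.1625]), array([0.578 , 0.1615]), array([0.5784, 0.1604])]
mark [array([0.5963, 0.1651]), array([0.5966, 0.1641]), array([0.597, 0.163])]
mark [array([0.5926, 0.1659]), array([0.5929, 0.1648]), array([0.5933, 0.1638])]
ptr [array([0.5839, 0.1686]), array([0.5843, 0.1676]), array([0.5847, 0.1665])]
top ptr [0.4999 0.1705 0.0115] mark [0.4875 0.1692 0.01  ] plate top -x corner inner/outer [0.4994 0.1652 0.055 ] [0.4994 0.1743 0.055 ]
```

The estimates put the pointers 0.8 to 2 mm short. There's plenty of time, so I'll do one careful nudge of about 1 mm.

```bash
python3 - <<'E'
from h import *
a=np.radians(-.85);z=[-np.sin(a),np.cos(a),0]
rel([.541,.345,.2],down(z));rel([.541,.345,.025],down(z));rel([.541,.29,.025],down(z))
E
```

```text
shift cm [ 2.56  3.82 -6.49] turn deg [0.29 1.   0.08]
shift cm [20.05  3.85 -6.79] turn deg [0.29 1.   0.08]
shift cm [ 19.96   3.79 -12.29] turn deg [0.29 1.   0.08]
```

{"name": "apply_moves", "arguments": {
  "targets": [0,1,1.5,-3,0,0.5,0,0,2.6,3.8,-6,0.3,1,0,0,6,3.8,-6.6,0.3,1,0,0,10,3.8,-6.6,0.3,1,0,0,14,3.8,-6.7,0.3,1,0,0,17.5,3.8,-6.8,0.3,1,0,0,19.5,3.8,-6.8,0.3,1,0,0,20,3.8,-6.8,0.3,1,0,0,20,3.8,-8.5,0.3,1,0,0,20,3.8,-10.5,0.3,1,0,0,20,3.8,-12.2,0.3,1,0,0,20,3.8,-12.2,0.3,1,0,0,20,3.8,-12.2,0.3,1,0]
}}

```text
time_s: 32.05
tcp_pos: [0.5413, 0.2909, 0.0251]
tool_rot: [-1.198, 1.214, 1.197]
contact_force: [-0.1, -0.3, -0.3]
opening: 0.0002
```

```bash
python3 - <<'E'
from h import *
p,Rr,s=state();print(p,s['time_s'],s['contact_force'])
rel([p[0],.2755,.0255])
E
```

```text
[0.5413 0.2909 0.0251] 32.05 [-0.0591 -0.3248 -0.2552]
shift cm [-0.05 -0.02 -1.54] turn deg [0. 0. 0.]
```

{"name": "apply_moves", "arguments": {
  "targets": [0,0,0,-0.6,0,0,0,0,0,0,-1.2,0,0,0,0,0,0,-1.6,0,0,0,0,0,0,-1.6,0,0,0]
}}

```text
time_s: 32.55
tcp_pos: [0.541, 0.2745, 0.0249]
tool_rot: [-1.198, 1.215, 1.196]
contact_force: [-0.1, 0.6, -0.2]
opening: -0.0003
```

{"name": "apply_moves", "arguments": {
  "targets": [0,0,0,-0.2,0,0,0,0,0,0,-0.35,0,0,0,0,0,0,-0.48,0,0,0,0,0,0,-0.48,0,0,0]
}}

```text
time_s: 33.05
tcp_pos: [0.541, 0.2719, 0.025]
tool_rot: [-1.196, 1.211, 1.199]
contact_force: [-0.1, 5.0, -0.9]
opening: -0.0005
```

```bash
python3 - <<'E'
from h import *
p,Rr,s=state();print(p,s['time_s'],s['contact_force'])
f=lambda n:np.mean([eyes.get_image(n)[:,:,::-1].astype(float) for _ in range(4)],0).astype(np.uint8)
crop(f('scene'),355,225,385,255,20,'pics/c33.png')
crop(f('top'),230,180,305,255,8,'pics/c34.png')
E
```

```text
[0.541  0.2719 0.025 ] 33.05 [-0.083   5.     -0.8779]
```

View pics/c33.png

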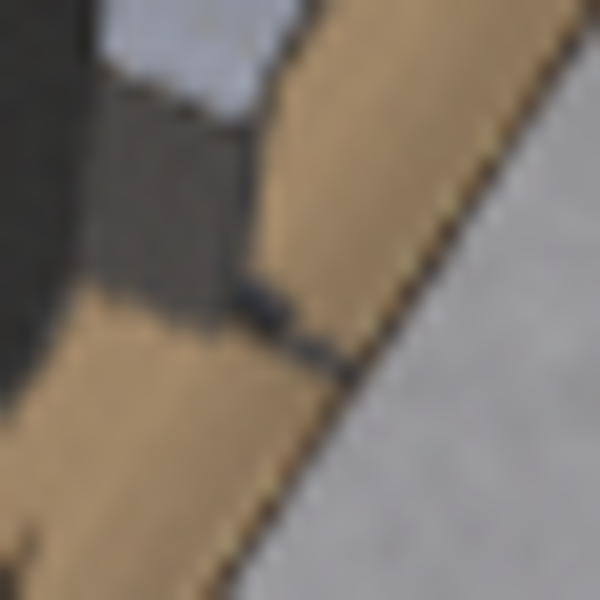

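View pics/c34.png

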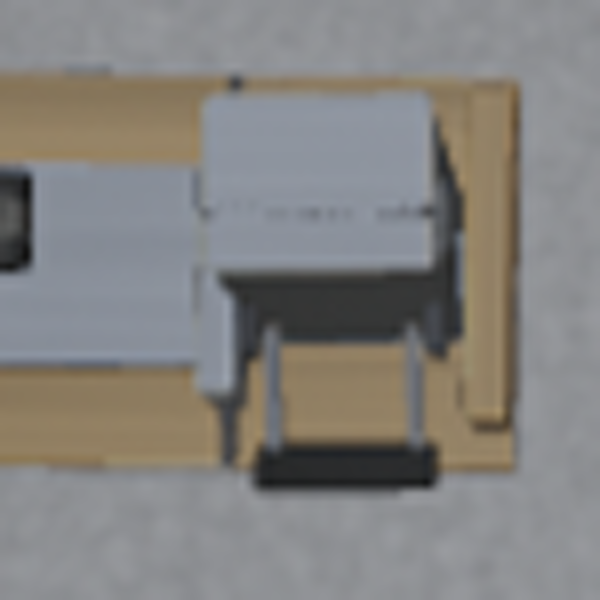

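It moved about 1 mm, and the pointer at (226,410) now lies on the mark at (229,455) in the top crop. I'll back off and do the final check.

{"name": "apply_moves", "arguments": {
  "targets": [0,0,0,1,0,0,0,0,0,0,3,0,0,0,0,-0.5,0,5,0,0,0,0,-4,0,6,0,0,0,0,-9,0,7,0,0,0,0,-14,0,8,0,0,0,0,-18,0,8,0,0,0,0,-18,0,8,0,0,0,0,-18,0,8,0,0,0]
}}

```text
time_s: 34.58
tcp_pos: [0.5416, 0.3516, 0.2049]
tool_rot: [-1.196, 1.211, 1.2]
contact_force: [-0.9, 0.1, -0.3]
opening: 0.0
```

```bash
python3 - <<'E'
from h import *
p,Rr,s=state();print(p,s['time_s'],s['contact_force'],np.abs(s['joint_vel']).max())
S=eyes.get_image('scene')[:,:,::-1];cv2.imwrite('pics/s40.png',S)
crop(S,310,170,420,270,5,'pics/c40.png')
E
```

```text
[0.5416 0.3516 0.2049] 34.575 [-0.9086  0.0869 -0.2621] 0.042257674984229346
```

View pics/c40.png

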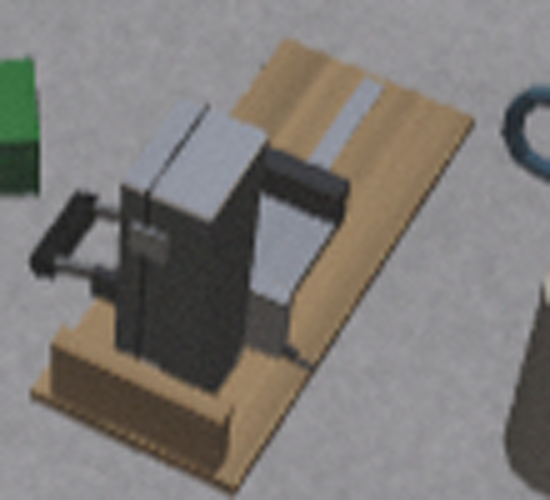

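The case is upright between the plates, the pointer at (293,352) is on the mark line, and the robot is clear. Handing in.

```bash
python3 -c "
from station import ticket
print(ticket.close_job())"
```

```text
the job is handed in; nothing more can be done
None
```

The case from the slab now stands upright, heavy end down, in the stand, and the bookend is pushed up to the mark lines. I handed the job in at about 34.6 s of the 72 s allowed.

- **Weighing:** I lifted the case by its handle. The end facing -y dipped about 20° and both camera views agreed, so that is the heavy end.
- **Placing:** I set the case back down, gripped it near its light end and stood it in the stand with its 56 mm width between the plates. In the last picture it stands on its own.
- **Bookend:** I pushed it in steps, then gave one last 1 mm nudge.
    - The top view showed the pointers on the mark lines.
    - The scene view read about 1 mm more still to go, so they may be about 1 mm short. No check showed them past the marks.
- **Drift:** While backing away from the released case, joint 2 reached its limit and the gripper drifted about 5 cm sideways. It touched nothing, and the case did not move.
- **Everything else:** In the last full picture, taken before the final nudge, the other case, the look-alikes and the bystanders were where they started. At hand-in the robot was clear, with no contact beyond sensor noise (under 1 N).

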